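Lid the marble jars from the push dispenser and set them on the mat

TASK

Close every open marble jar on the ledge: for each one press the dispenser's plunger fully down to its stop and let it up, take the lid that comes out, and set it on the jar so that it sits seated and level. Stand all the closed jars upright on the cork mat, and leave the spare lids in the dispenser and the other things on the ledge alone.

Things in the scene. Friction and masses are not known exactly. Their poses are not given: they have to be found in the camera images.
- jar1: open straight glass jar with marbles fixed in its lower part, about 0.18 kg: 64 mm outside diameter, 75 mm tall, mouth 55 mm across. Origin: centre of the underside, z up. Stands on the ledge (z = 0) at the start. Three or all four of the jars are there.
- jar2: open straight glass jar with marbles fixed in its lower part, about 0.18 kg: 64 mm outside diameter, 75 mm tall, mouth 55 mm across. Origin: centre of the underside, z up. Stands on the ledge (z = 0) at the start. Three or all four of the jars are there.
- jar3: open straight glass jar with marbles fixed in its lower part, about 0.18 kg: 64 mm outside diameter, 75 mm tall, mouth 55 mm across. Origin: centre of the underside, z up. Stands on the ledge (z = 0) at the start. Three or all four of the jars are there.
- jar4: open straight glass jar with marbles fixed in its lower part, about 0.18 kg: 64 mm outside diameter, 75 mm tall, mouth 55 mm across. Origin: centre of the underside, z up. Stands on the ledge (z = 0) at the start. Three or all four of the jars are there.
- lid1: turned wooden lid, 40 g: a disc 60 mm across and 10 mm thick over a tapered plug 50 mm across and 6 mm deep. Origin: centre of the plug's underside, z up; the disc spans z = 6 to 16 mm; grip its edge with the fingertips no lower than its underside, as the jar is wider than the lid. Seated, the plug is in the jar's mouth (2.5 mm play), the disc on the rim, this origin 69 mm above the jar's. Starts in the dispenser.
- lid2: turned wooden lid, 40 g: a disc 60 mm across and 10 mm thick over a tapered plug 50 mm across and 6 mm deep. Origin: centre of the plug's underside, z up; the disc spans z = 6 to 16 mm; grip its edge with the fingertips no lower than its underside, as the jar is wider than the lid. Seated, the plug is in the jar's mouth (2.5 mm play), the disc on the rim, this origin 69 mm above the jar's. Starts in the dispenser.
- lid3: turned wooden lid, 40 g: a disc 60 mm across and 10 mm thick over a tapered plug 50 mm across and 6 mm deep. Origin: centre of the plug's underside, z up; the disc spans z = 6 to 16 mm; grip its edge with the fingertips no lower than its underside, as the jar is wider than the lid. Seated, the plug is in the jar's mouth (2.5 mm play), the disc on the rim, this origin 69 mm above the jar's. Starts in the dispenser.
- lid4: turned wooden lid, 40 g: a disc 60 mm across and 10 mm thick over a tapered plug 50 mm across and 6 mm deep. Origin: centre of the plug's underside, z up; the disc spans z = 6 to 16 mm; grip its edge with the fingertips no lower than its underside, as the jar is wider than the lid. Seated, the plug is in the jar's mouth (2.5 mm play), the disc on the rim, this origin 69 mm above the jar's. Starts in the dispenser.
- dispenser: wooden lid dispenser fixed to the ledge: closed box 72 mm wide (y), x from -36 to +131 mm, roof at 86 mm, with a flat tongue 44 mm wide out of its front (x -36 to -134 mm, top at 6 mm, a lip 4 mm higher at its end). Origin on the ledge under the stack of lids, x away from the tongue. The stack (lowest lid's origin at z = 6 mm, 16 mm a lid) can only be got at by pressing the plunger on the roof (x = +85 mm).
- plunger_top (a point): centre of the top face of the plunger's knob, a steel disc 40 mm across and 14 mm thick: 138 mm above the ledge when up, 106 mm when fully down. Press straight down. Moves with the plunger.
- plunger (a joint): plunger stroke in m: 0 up, 0.032 against its stop. Sprung: 4 N to start, 12 N at the stop, plus up to 2 N for the lids; rises by itself. A full stroke pushes the lowest lid out onto the tongue, a part stroke leaves it part-way in. As the plunger rises the next lid drops. Take the lid off the tongue before the next stroke.
- tongue (a point): point on the tongue's top face (6 mm above the ledge) where the origin of a lid lies, to about 10 mm, after a full stroke; the box's front face is 46 mm behind it. The lid overhangs the tongue by 8 mm on either side (dispenser +y and -y): grip it there from above, the fingers closing along the dispenser's y.
- mat: cork mat fixed to the ledge, 130 mm (x) by 340 mm (y), 5 mm thick. Origin: centre of its underside. Room for four jars in a row along y, 80 mm apart.
- lunch_box: blue plastic lunch box 120 x 160 x 62 mm, a bystander; leave it alone. Origin: centre of the underside.
- spinning_top: wooden spinning top, 60 mm across, 62 mm tall, a bystander; leave it alone. Origin: centre of the underside.
- clamp: steel bulldog clamp gripping two pine sticks, about 210 mm long along x (from -50 to +160 mm), 60 mm wide, 22 mm tall, a bystander; leave it alone. Origin: centre of the underside.
Mind the look-alikes: they are no part of the job. What is shaped like the jar3 but blue is not meant. What is shaped like the jar4 but yellow is not meant.

How it is judged:
On the way, in this order (a step that is already met when the one before it is completed fails the run):
1. the plunger is pressed to its stop (value of joint plunger above 0.03 m), for 0.1 s.
2. a lid is seated on a jar (((z of lid1 in the frame of jar1 between 0.065 and 0.0725 m and horizontal distance between lid1 and jar1 below 0.007 m and angle between the z axis of lid1 and the z axis of jar1, either way round below 0.1 rad) or (z of lid1 in the frame of jar2 between 0.065 and 0.0725 m and horizontal distance between lid1 and jar2 below 0.007 m and angle between the z axis of lid1 and the z axis of jar2, either way round below 0.1 rad) or (z of lid1 in the frame of jar3 between 0.065 and 0.0725 m and horizontal distance between lid1 and jar3 below 0.007 m and angle between the z axis of lid1 and the z axis of jar3, either way round below 0.1 rad) or (z of lid1 in the frame of jar4 between 0.065 and 0.0725 m and horizontal distance between lid1 and jar4 below 0.007 m and angle between the z axis of lid1 and the z axis of jar4, either way round below 0.1 rad) or (z of lid2 in the frame of jar1 between 0.065 and 0.0725 m and horizontal distance between lid2 and jar1 below 0.007 m and angle between the z axis of lid2 and the z axis of jar1, either way round below 0.1 rad) or (z of lid2 in the frame of jar2 between 0.065 and 0.0725 m and horizontal distance between lid2 and jar2 below 0.007 m and angle between the z axis of lid2 and the z axis of jar2, either way round below 0.1 rad) or (z of lid2 in the frame of jar3 between 0.065 and 0.0725 m and horizontal distance between lid2 and jar3 below 0.007 m and angle between the z axis of lid2 and the z axis of jar3, either way round below 0.1 rad) or (z of lid2 in the frame of jar4 between 0.065 and 0.0725 m and horizontal distance between lid2 and jar4 below 0.007 m and angle between the z axis of lid2 and the z axis of jar4, either way round below 0.1 rad) or (z of lid3 in the frame of jar1 between 0.065 and 0.0725 m and horizontal distance between lid3 and jar1 below 0.007 m and angle between the z axis of lid3 and the z axis of jar1, either way round below 0.1 rad) or (z of lid3 in the frame of jar2 between 0.065 and 0.0725 m and horizontal distance between lid3 and jar2 below 0.007 m and angle between the z axis of lid3 and the z axis of jar2, either way round below 0.1 rad) or (z of lid3 in the frame of jar3 between 0.065 and 0.0725 m and horizontal distance between lid3 and jar3 below 0.007 m and angle between the z axis of lid3 and the z axis of jar3, either way round below 0.1 rad) or (z of lid3 in the frame of jar4 between 0.065 and 0.0725 m and horizontal distance between lid3 and jar4 below 0.007 m and angle between the z axis of lid3 and the z axis of jar4, either way round below 0.1 rad) or (z of lid4 in the frame of jar1 between 0.065 and 0.0725 m and horizontal distance between lid4 and jar1 below 0.007 m and angle between the z axis of lid4 and the z axis of jar1, either way round below 0.1 rad) or (z of lid4 in the frame of jar2 between 0.065 and 0.0725 m and horizontal distance between lid4 and jar2 below 0.007 m and angle between the z axis of lid4 and the z axis of jar2, either way round below 0.1 rad) or (z of lid4 in the frame of jar3 between 0.065 and 0.0725 m and horizontal distance between lid4 and jar3 below 0.007 m and angle between the z axis of lid4 and the z axis of jar3, either way round below 0.1 rad) or (z of lid4 in the frame of jar4 between 0.065 and 0.0725 m and horizontal distance between lid4 and jar4 below 0.007 m and angle between the z axis of lid4 and the z axis of jar4, either way round below 0.1 rad))), for 0.2 s.
At the end, for the whole second after the job is handed in: Each jar stands upright (0.1 rad), at rest on the mat (centre within 45 mm in x, 150 mm in y of the mat's), with a lid seated in its mouth (lid origin 65 to 72.5 mm over the jar's, 7 mm sideways, level to 0.1 rad); all other lids still in the dispenser; plunger up (under 5 mm) (x of jar1 in the frame of mat between -0.045 and 0.045 m and y of jar1 in the frame of mat between -0.15 and 0.15 m and z of jar1 in the frame of mat between 0.002 and 0.009 m and angle between each of jar1, jar2, jar3, jar4's own z axis and vertical below 0.1 rad and linear speed of each of jar1, jar2, jar3, jar4 below 0.02 m/s and x of jar2 in the frame of mat between -0.045 and 0.045 m and y of jar2 in the frame of mat between -0.15 and 0.15 m and z of jar2 in the frame of mat between 0.002 and 0.009 m and x of jar3 in the frame of mat between -0.045 and 0.045 m and y of jar3 in the frame of mat between -0.15 and 0.15 m and z of jar3 in the frame of mat between 0.002 and 0.009 m and x of jar4 in the frame of mat between -0.045 and 0.045 m and y of jar4 in the frame of mat between -0.15 and 0.15 m and z of jar4 in the frame of mat between 0.002 and 0.009 m and ((z of lid1 in the frame of jar1 between 0.065 and 0.0725 m and horizontal distance between lid1 and jar1 below 0.007 m and angle between the z axis of lid1 and the z axis of jar1, either way round below 0.1 rad) or (z of lid2 in the frame of jar1 between 0.065 and 0.0725 m and horizontal distance between lid2 and jar1 below 0.007 m and angle between the z axis of lid2 and the z axis of jar1, either way round below 0.1 rad) or (z of lid3 in the frame of jar1 between 0.065 and 0.0725 m and horizontal distance between lid3 and jar1 below 0.007 m and angle between the z axis of lid3 and the z axis of jar1, either way round below 0.1 rad) or (z of lid4 in the frame of jar1 between 0.065 and 0.0725 m and horizontal distance between lid4 and jar1 below 0.007 m and angle between the z axis of lid4 and the z axis of jar1, either way round below 0.1 rad)) and ((z of lid1 in the frame of jar2 between 0.065 and 0.0725 m and horizontal distance between lid1 and jar2 below 0.007 m and angle between the z axis of lid1 and the z axis of jar2, either way round below 0.1 rad) or (z of lid2 in the frame of jar2 between 0.065 and 0.0725 m and horizontal distance between lid2 and jar2 below 0.007 m and angle between the z axis of lid2 and the z axis of jar2, either way round below 0.1 rad) or (z of lid3 in the frame of jar2 between 0.065 and 0.0725 m and horizontal distance between lid3 and jar2 below 0.007 m and angle between the z axis of lid3 and the z axis of jar2, either way round below 0.1 rad) or (z of lid4 in the frame of jar2 between 0.065 and 0.0725 m and horizontal distance between lid4 and jar2 below 0.007 m and angle between the z axis of lid4 and the z axis of jar2, either way round below 0.1 rad)) and ((z of lid1 in the frame of jar3 between 0.065 and 0.0725 m and horizontal distance between lid1 and jar3 below 0.007 m and angle between the z axis of lid1 and the z axis of jar3, either way round below 0.1 rad) or (z of lid2 in the frame of jar3 between 0.065 and 0.0725 m and horizontal distance between lid2 and jar3 below 0.007 m and angle between the z axis of lid2 and the z axis of jar3, either way round below 0.1 rad) or (z of lid3 in the frame of jar3 between 0.065 and 0.0725 m and horizontal distance between lid3 and jar3 below 0.007 m and angle between the z axis of lid3 and the z axis of jar3, either way round below 0.1 rad) or (z of lid4 in the frame of jar3 between 0.065 and 0.0725 m and horizontal distance between lid4 and jar3 below 0.007 m and angle between the z axis of lid4 and the z axis of jar3, either way round below 0.1 rad)) and ((z of lid1 in the frame of jar4 between 0.065 and 0.0725 m and horizontal distance between lid1 and jar4 below 0.007 m and angle between the z axis of lid1 and the z axis of jar4, either way round below 0.1 rad) or (z of lid2 in the frame of jar4 between 0.065 and 0.0725 m and horizontal distance between lid2 and jar4 below 0.007 m and angle between the z axis of lid2 and the z axis of jar4, either way round below 0.1 rad) or (z of lid3 in the frame of jar4 between 0.065 and 0.0725 m and horizontal distance between lid3 and jar4 below 0.007 m and angle between the z axis of lid3 and the z axis of jar4, either way round below 0.1 rad) or (z of lid4 in the frame of jar4 between 0.065 and 0.0725 m and horizontal distance between lid4 and jar4 below 0.007 m and angle between the z axis of lid4 and the z axis of jar4, either way round below 0.1 rad)) and ((x of lid1 in the frame of dispenser between -0.02 and 0.02 m and y of lid1 in the frame of dispenser between -0.02 and 0.02 m and z of lid1 in the frame of dispenser below 0.08 m) or (z of lid1 in the frame of jar1 between 0.065 and 0.0725 m and horizontal distance between lid1 and jar1 below 0.007 m and angle between the z axis of lid1 and the z axis of jar1, either way round below 0.1 rad) or (z of lid1 in the frame of jar2 between 0.065 and 0.0725 m and horizontal distance between lid1 and jar2 below 0.007 m and angle between the z axis of lid1 and the z axis of jar2, either way round below 0.1 rad) or (z of lid1 in the frame of jar3 between 0.065 and 0.0725 m and horizontal distance between lid1 and jar3 below 0.007 m and angle between the z axis of lid1 and the z axis of jar3, either way round below 0.1 rad) or (z of lid1 in the frame of jar4 between 0.065 and 0.0725 m and horizontal distance between lid1 and jar4 below 0.007 m and angle between the z axis of lid1 and the z axis of jar4, either way round below 0.1 rad)) and ((x of lid2 in the frame of dispenser between -0.02 and 0.02 m and y of lid2 in the frame of dispenser between -0.02 and 0.02 m and z of lid2 in the frame of dispenser below 0.08 m) or (z of lid2 in the frame of jar1 between 0.065 and 0.0725 m and horizontal distance between lid2 and jar1 below 0.007 m and angle between the z axis of lid2 and the z axis of jar1, either way round below 0.1 rad) or (z of lid2 in the frame of jar2 between 0.065 and 0.0725 m and horizontal distance between lid2 and jar2 below 0.007 m and angle between the z axis of lid2 and the z axis of jar2, either way round below 0.1 rad) or (z of lid2 in the frame of jar3 between 0.065 and 0.0725 m and horizontal distance between lid2 and jar3 below 0.007 m and angle between the z axis of lid2 and the z axis of jar3, either way round below 0.1 rad) or (z of lid2 in the frame of jar4 between 0.065 and 0.0725 m and horizontal distance between lid2 and jar4 below 0.007 m and angle between the z axis of lid2 and the z axis of jar4, either way round below 0.1 rad)) and ((x of lid3 in the frame of dispenser between -0.02 and 0.02 m and y of lid3 in the frame of dispenser between -0.02 and 0.02 m and z of lid3 in the frame of dispenser below 0.08 m) or (z of lid3 in the frame of jar1 between 0.065 and 0.0725 m and horizontal distance between lid3 and jar1 below 0.007 m and angle between the z axis of lid3 and the z axis of jar1, either way round below 0.1 rad) or (z of lid3 in the frame of jar2 between 0.065 and 0.0725 m and horizontal distance between lid3 and jar2 below 0.007 m and angle between the z axis of lid3 and the z axis of jar2, either way round below 0.1 rad) or (z of lid3 in the frame of jar3 between 0.065 and 0.0725 m and horizontal distance between lid3 and jar3 below 0.007 m and angle between the z axis of lid3 and the z axis of jar3, either way round below 0.1 rad) or (z of lid3 in the frame of jar4 between 0.065 and 0.0725 m and horizontal distance between lid3 and jar4 below 0.007 m and angle between the z axis of lid3 and the z axis of jar4, either way round below 0.1 rad)) and ((x of lid4 in the frame of dispenser between -0.02 and 0.02 m and y of lid4 in the frame of dispenser between -0.02 and 0.02 m and z of lid4 in the frame of dispenser below 0.08 m) or (z of lid4 in the frame of jar1 between 0.065 and 0.0725 m and horizontal distance between lid4 and jar1 below 0.007 m and angle between the z axis of lid4 and the z axis of jar1, either way round below 0.1 rad) or (z of lid4 in the frame of jar2 between 0.065 and 0.0725 m and horizontal distance between lid4 and jar2 below 0.007 m and angle between the z axis of lid4 and the z axis of jar2, either way round below 0.1 rad) or (z of lid4 in the frame of jar3 between 0.065 and 0.0725 m and horizontal distance between lid4 and jar3 below 0.007 m and angle between the z axis of lid4 and the z axis of jar3, either way round below 0.1 rad) or (z of lid4 in the frame of jar4 between 0.065 and 0.0725 m and horizontal distance between lid4 and jar4 below 0.007 m and angle between the z axis of lid4 and the z axis of jar4, either way round below 0.1 rad)) and value of joint plunger below 0.005 m); the robot touches nothing.
It fails at once if the lunch box is disturbed (moved over 30 mm) (distance of lunch_box from where it was at the start of the episode above 0.03 m).
It fails at once if the spinning top is disturbed (moved over 30 mm) (distance of spinning_top from where it was at the start of the episode above 0.03 m).
It fails at once if the clamp is disturbed (moved over 30 mm) (distance of clamp from where it was at the start of the episode above 0.03 m).
Of jar1, jar2, jar3, jar4 only 3 to 4 are there at a start; the rules pass over those that are not, and their reading is None.
At some moment in a run one of jar1, jar2, jar3, jar4 may be knocked a few centimetres aside while the robot is not near it.
It also fails if it takes over 210 s, if anything falls off the work surface, if the arm or the gripper's body presses on something with over 40 N, if the wrist force passes 120 N, or if a joint passes its speed limit or range.

ROBOT

A 6-joint arm with a two-finger parallel gripper is mounted at the origin on the work surface. World frame = base frame: x ahead of the robot, y to its left, z up, the work surface at z = 0. Lengths are in m, angles in rad, forces in N, time in s.
With the tool pointing down it reaches from about 0.325 to 0.75 m from the base axis. Payload 7.6 kg.
Tool frame: the origin (TCP) lies between the finger pads; the fingertips stand 17 mm ahead of it and the grasp point (between the pads) lies 2 mm behind it; z points along the fingers, y is the direction in which the jaws open and shut (so a half turn about z gives the same grasp; the last joint's range is limited). The gripper opens to 85 mm and grips with 20 to 120 N. Pads are 22 mm wide; open, the fingers measure 114 mm over their backs; the gripper's body (76 mm by 85 mm) begins 54 mm behind the grasp point. The pads swing forward as they close: fully open they stand 13 mm farther back than shut.
Start: joints at [1.079, 0.052, 1.401, -0, 1.689, -0.07], TCP at [0.215, 0.479, 0.248] pointing down, gripper open.
Joint ranges: [-2.9, 2.9], [-0.91, 2.17], [0.12, 2.37], [-1.06, 4.2], [0.26, 2.73], [-2.93, 2.93]. Speed limits (rad/s): [2.57, 2.57, 3.01, 3.14, 3.14, 3.14].

INTERFACE

Orientations are given as a 3x3 rotation matrix whose columns are the frame's x, y, z axes.
In Python, from workcell import robot gives the robot as it stands.
- The arm moves only by the tool apply_moves, never from a script. Its argument "plan" is a list of rows, each a list of 7 numbers: the finger opening in mm, from 0 to 85.4, then the shift along the tool's x, y, z in mm, then the turn, a rotation vector about the tool's x, y, z in degrees. In form: [[hand, dx, dy, dz, rx, ry, rz], ...]. A call has 1 to 8 rows; each row shifts and turns the pose as measured when the row begins, along the tool's axes as they then stand; what a row does not reach is not made up. A row lasts 1/8 s, in which the tool goes at most 62.5 mm and 10.7 degrees, less where a joint would pass 70% of its speed; a pose out of reach is approached as far as the arm can. A call is refused whole if a number of a shift passes 62.5 or a number of a turn 10.7, either way. A call with a gripper value outside its range is refused whole. The fingers move at their own pace and stop on an object; "grip_force" is the grip in N (left out, the last holds). Time passes only in rows, so rows that do not move let the fingers close. It gives the time, the measured TCP pose, the force and the opening at its end, in the units of the state.
- robot.observe(): the state, without advancing time (a new reading comes with each control period).
- robot.snapshot(name): name is "scene" or "top" or "wrist"; returns the picture (384x512x3 uint8, red, green, blue); there is no depth.
- robot.calibration(name): a dict with "vertical_fov" (degrees; the focal length in pixels is half the picture's height over the tangent of half this angle, whatever the lens; pixels are square), "cx", "cy" (the principal point, pixels), "k1" (the pictures are not rectified: a ray, as slopes to the right and down, at radius r is drawn at 1 + k1 r^2 times it, then the intrinsics apply), "R" (3x3) and "t" (3): a world point X has camera coordinates R X + t; the wrist camera has in their place "hand_eye" (4x4, takes a point from camera to tool coordinates, whose origin is the TCP and whose axes are the flange's). Camera axes: x right, y down, z forward; pixel columns grow to the right and rows downward; lengths in m; the calibration is good to about 2 mm. A picture is of the moment at which its call begins: read the wrist's pose just before it. calibration takes no time and is no camera call.
- robot.job_done(): hands the job in, once; it reports no verdict.
Trained networks look in the newest picture that a camera, given by its name, has taken for a name from the list of things; names that differ only in an ending like _2 or _b are one class to them, and where a whole thing is asked for, a point or a joint stands for the part that bears it (a point fixed in the world has none). Each returns a list of dicts, best first, with "confidence" (0 to 1); they miss things now and then, are a little off and sometimes report something else, mostly with a low value. They report only what shows in the picture. A call takes as long as a camera call. They do not tell look-alikes from the thing itself.
- robot.search_frame(camera, name): "at" ([row, column] in pixels, amid what is visible of it).
The state is a dict: "clock": time; "joints": joint angles; "joint_vel": joint speeds; "effort": joint torques, N m; "ee_pos": TCP position; "tool_rot": TCP orientation; "force": force on the tool from outside, world axes, zero at the start; "torque": the same for the moment, N m; "grip_width": opening from 0.0 (shut) to 1.0 (fully open).
Only numpy, scipy, OpenCV 4.12 (cv2) and the standard library are available. Lean on these libraries where they do the work, as an engineer would, in place of code of your own. Each camera call takes 0.05 s, during which the arm holds its last target. There are 200 camera calls.

## Working session

There is one attempt and no reset: what is moved stays moved. The work goes in short steps, Python scripts to look and compute and a tool call to move; the robot and the scene stay as the last step left them, time stands still between calls to the robot, and variables do not carry over. Pictures are saved under pics/ and viewed, about 12 in all and at most 16, crops included, and the job is handed in when it is done.

Besides the shell and the picture viewer there is one more tool, called after "Call:" in YAML: its name, and indented under it one key for each argument. apply_moves: Moves the arm, as the interface text tells. Its arguments: {"type":"object","properties":{"plan":{"type":"array","items":{"type":"array","items":{"type":"number"}}},"grip_force":{"type":"number"}},"required":["plan"]}

```bash
ls; mkdir -p pics; cat > h.py <<'E'
import numpy as np, cv2
from workcell import robot
def save(img,name): cv2.imwrite(f'pics/{name}.png',cv2.cvtColor(np.asarray(img),cv2.COLOR_RGB2BGR))
def campose(cam,state=None):
    c=robot.calibration(cam)
    if cam=='wrist':
        s=state or robot.observe(); T=np.eye(4);T[:3,:3]=s['tool_rot'];T[:3,3]=s['ee_pos']
        M=T@np.array(c['hand_eye']); return c,M[:3,:3],M[:3,3]
    R=np.array(c['R']);t=np.array(c['t']); return c,R.T,-R.T@t
def pix2w(cam,row,col,z,state=None):
    c,R,o=campose(cam,state); f=192/np.tan(np.radians(c['vertical_fov'])/2)
    K=np.array([[f,0,c['cx']],[0,f,c['cy']],[0,0,1.]])
    u=cv2.undistortPoints(np.array([[[col,row]]],float),K,np.array([c['k1'],0,0,0.]))[0,0]
    d=R@np.array([u[0],u[1],1]); return o+d*(z-o[2])/d[2]
def w2pix(cam,X,state=None):
    c,R,o=campose(cam,state); f=192/np.tan(np.radians(c['vertical_fov'])/2)
    p=R.T@(np.array(X,float)-o); a=p[:2]/p[2]; a=a*(1+c['k1']*(a@a)); return c['cy']+f*a[1],c['cx']+f*a[0]
E
python3 - <<'E'
from h import *
np.set_printoptions(precision=4,suppress=True)
s=robot.observe();print(s['ee_pos'],s['tool_rot'],s['grip_width'])
for cam in ['top','scene','wrist']:
    save(robot.snapshot(cam),cam+'0'); c,R,o=campose(cam);print(cam,c['vertical_fov'],c['k1'],o)
    if cam=='wrist':print(np.array(c['hand_eye']))
H=dict(jar1=.05,dispenser=.086,plunger=.138,mat=.005,lunch_box=.062,spinning_top=.04,clamp=.02,tongue=.006)
for cam in ['top','scene']:
  for n in H:
    try:
      for d in robot.search_frame(cam,n):
        r,c=d['at'];print(cam,n,round(d['confidence'],2),np.round(d['at']),pix2w(cam,r,c,H[n])[:2])
    except Exception as e: print(n,e)
a=cv2.imread('pics/top0.png');b=cv2.imread('pics/scene0.png')
cv2.imwrite('pics/both.png',cv2.resize(a,(800,600)))
E
```

```text
pics
[0.2148 0.4788 0.2475] [[-0.9124  0.4094 -0.0007]
 [ 0.4094  0.9124 -0.0014]
 [ 0.0001 -0.0015 -1.    ]] 0.9968386979057291
top 54.920233313379725 -0.021649865974727518 [0.3309 0.0799 0.9972]
scene 51.94732234228489 -0.09679141592370265 [1.3198 0.6614 0.7219]
wrist 70.71412331806343 -0.06213839935123004 [0.1509 0.507  0.3732]
[[-0.0003 -0.9625 -0.2713  0.0698]
 [ 1.     -0.0003 -0.0002 -0.0006]
 [ 0.0001 -0.2713  0.9625 -0.1255]
 [ 0.      0.      0.      1.    ]]
top jar1 0.97 [241. 324.] [ 0.4299 -0.1087]
top jar1 0.97 [241. 284.] [ 0.437  -0.0038]
top jar1 0.92 [257. 175.] [0.4182 0.2747]
top jar1 0.86 [241. 223.] [0.4493 0.1515]
top jar1 0.85 [298. 175.] [0.3167 0.2766]
top jar1 0.67 [191. 231.] [0.5782 0.1233]
top dispenser 0.8 [192. 408.] [ 0.5335 -0.3288]
top plunger 0.71 [162. 415.] [ 0.5977 -0.3365]
top mat 0.74 [228.  98.] [0.5138 0.4924]
top mat 0.71 [188. 230.] [0.6001 0.1256]
top mat 0.57 [161. 413.] [ 0.6395 -0.3976]
top lunch_box 0.6 [229.  99.] [0.5002 0.4642]
top spinning_top 0.79 [130. 296.] [ 0.7432 -0.067 ]
top clamp 0.72 [133. 356.] [ 0.731  -0.2418]
top tongue 0.85 [187. 403.] [ 0.5671 -0.3539]
scene jar1 0.91 [212. 354.] [0.3211 0.2902]
scene jar1 0.83 [221. 297.] [0.4695 0.1761]
scene jar1 0.74 [230. 331.] [0.4496 0.2788]
scene jar1 0.58 [201. 259.] [0.4449 0.0162]
scene jar1 0.56 [192. 232.] [ 0.4526 -0.0907]
scene dispenser 0.56 [184. 154.] [ 0.6202 -0.2859]
scene plunger 0.29 [274. 388.] [0.634  0.5067]
scene mat 0.94 [251. 259.] [0.6067 0.1348]
scene lunch_box 0.58 [275. 390.] [0.545  0.4924]
scene spinning_top 0.78 [240. 173.] [ 0.7519 -0.0618]
scene spinning_top 0.38 [186. 154.] [ 0.5776 -0.346 ]
scene clamp 0.58 [222. 139.] [ 0.7375 -0.237 ]
scene tongue 0.92 [183. 158.] [ 0.5156 -0.4062]
```

View pics/both.png

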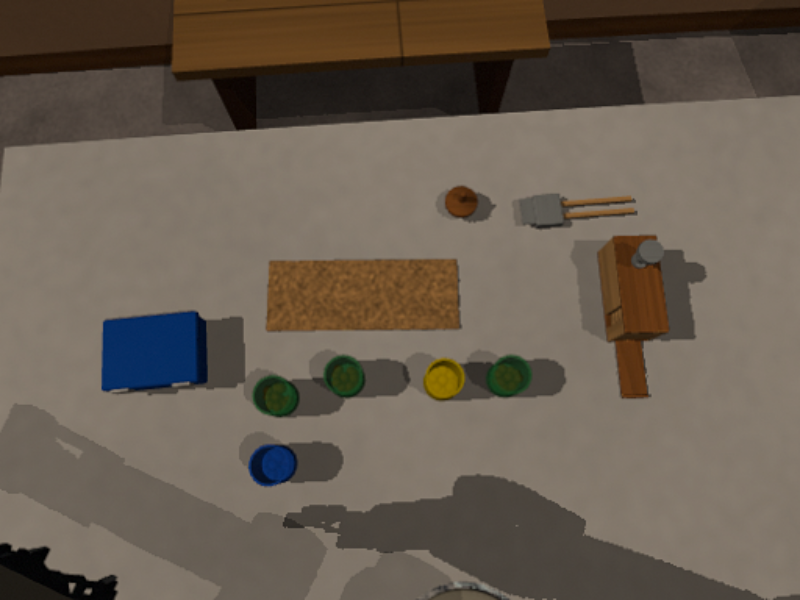

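View pics/scene0.png

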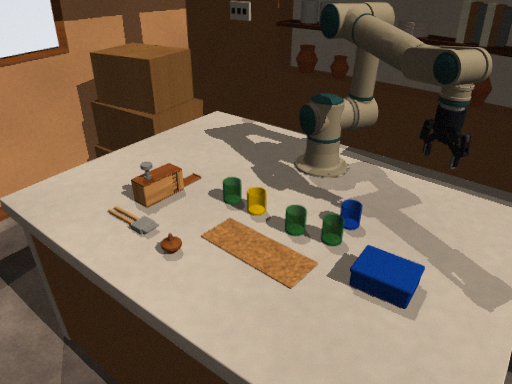

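Top picture (800 px scale): three green jars at (276,396), (344,376), (509,376). The blue one (273,465) and yellow one (444,379) are look-alikes. The mat is at (363,295) and the dispenser is on the right, with its tongue toward the robot and its knob at (650,252).

```bash
cat >> h.py <<'E'
from scipy.optimize import minimize
from scipy.spatial.transform import Rotation as Rot
def hullmask(cam,pts,S=4,state=None):
    p=np.array([w2pix(cam,q,state)[::-1] for q in pts]); h=cv2.convexHull(((p+.5)*S).astype(np.float32))
    m=np.zeros((384*S,512*S),np.uint8);cv2.fillConvexPoly(m,h.astype(np.int32),1)
    return cv2.resize(m.astype(np.float32),(512,384),interpolation=cv2.INTER_AREA)
def cyl(x,y,z0,z1,r):
    a=np.linspace(0,2*np.pi,40); return [(x+r*np.cos(t),y+r*np.sin(t),z) for t in a for z in (z0,z1)]
def fit(cam,mask,model,x0,step,state=None):
    m=mask.astype(np.float32)
    f=lambda p:np.abs(hullmask(cam,model(p),state=state)-m).sum()
    s=np.array([x0]+[np.array(x0)+np.eye(len(x0))[i]*step[i] for i in range(len(x0))])
    r=minimize(f,x0,method='Nelder-Mead',options=dict(initial_simplex=s,maxiter=120,xatol=1e-4,fatol=.1)); return r.x,r.fun,m.sum()
def hsv(img): return cv2.cvtColor(np.asarray(img),cv2.COLOR_RGB2HSV)
def greenblobs(img,amin=150):
    h=hsv(img); m=cv2.inRange(h,(38,90,15),(85,255,255)); m=cv2.morphologyEx(m,cv2.MORPH_CLOSE,np.ones((5,5)))
    n,l,st,c=cv2.connectedComponentsWithStats(m); return [((l==i),c[i]) for i in range(1,n) if st[i,4]>amin]
def jars(cam,img,z0=0,state=None):
    out=[]
    for m,c in greenblobs(img):
        g=pix2w(cam,c[1],c[0],z0+.04,state)
        r=fit(cam,m,lambda p:cyl(p[0],p[1],z0,z0+.075,.032),g[:2],[.01,.01],state);out.append(r)
    return out
def rows(target,yaw=None,start=None,step=50,grip=85,dturn=10):
    """print rows to reach TCP target (m), tool down with tool-y at world angle yaw (deg, mod 180 nearest)"""
    s=robot.observe(); R=np.array(s['tool_rot']) ; p=np.array(s['ee_pos'])
    if start is not None: p,R=start
    if yaw is None: Rt=R
    else:
        cur=np.degrees(np.arctan2(R[1,1],R[0,1])); d=(yaw-cur+90)%180-90; a=np.radians(cur+d)
        y=np.array([np.cos(a),np.sin(a),0]);z=np.array([0,0,-1.]);Rt=np.c_[np.cross(y,z),y,z]
    rv=Rot.from_matrix(R.T@Rt).as_rotvec(degrees=True); n=max(1,int(np.ceil(max(np.linalg.norm(rv)/dturn,np.linalg.norm(np.array(target)-p)*1000/step))))
    out=[]
    for i in range(n):
        sh=np.array([0,0,0.]) if i==-1 else R.T@(np.array(target)-p)/(n-i)*1000
        sh=np.round(sh,0 if n>1 and i<n-1 else 1); t=np.round(Rot.from_matrix(R.T@Rt).as_rotvec(degrees=True)/(n-i),1)
        out.append([grip]+[float(v)+0 for v in sh]+[float(v)+0 for v in t]); p=p+R@sh/1000; R=R@Rot.from_rotvec(t,degrees=True).as_matrix()
    print('[' + ','.join('['+','.join(f'{v:g}' for v in r)+']' for r in out)+']')
    return p,R
E
python3 - <<'E'
from h import *
img=cv2.cvtColor(cv2.imread('pics/top0.png'),cv2.COLOR_BGR2RGB)
for r in jars('top',img): print(r)
h=hsv(img); 
mat=cv2.inRange(h,(5,90,60),(25,255,255)); n,l,st,c=cv2.connectedComponentsWithStats(mat)
for i in range(1,n):
    if st[i,4]>60: print(i,st[i],c[i])
i=l[188,230]
def box(p,hx,hy,z0,z1):
    c,s=np.cos(p[2]),np.sin(p[2]); return [(p[0]+c*a-s*b,p[1]+s*a+c*b,z) for a in(-hx,hx) for b in (-hy,hy) for z in(z0,z1)]
print('mat',fit('top',l==i,lambda p:box(p,.065,.17,0,.005),[.6,.126,0],[.01,.01,.05]))
b=cv2.imread('pics/top0.png')[140:265,370:450]
cv2.imwrite('pics/disp.png',cv2.resize(b,None,fx=5,fy=5,interpolation=cv2.INTER_CUBIC)[:600])
E
```

```text
Traceback (most recent call last):
  File "h.py", line 39, in jars
    r=fit(cam,m,lambda p:cyl(p[0],p[1],z0,z0+.075,.032),g[:2],[.01,.01],state);out.append(r)
  File "h.py", line 30, in fit
    r=minimize(f,x0,method='Nelder-Mead',options=dict(initial_simplex=s,maxiter=120,xatol=1e-4,fatol=.1)); return r.x,r.fun,m.sum()
  File "h.py", line 28, in <lambda>
    f=lambda p:np.abs(hullmask(cam,model(p),state=state)-m).sum()
                      ~~~~~~~~^^^^^^^^^^^^^^^^^^^^^^^^^^
  File "h.py", line 21, in hullmask
    p=np.array([w2pix(cam,q,state)[::-1] for q in pts]); h=cv2.convexHull(((p+.5)*S).astype(np.float32))
                ~~~~~^^^^^^^^^^^^^
  File "h.py", line 16, in w2pix
    c,R,o=campose(cam,state); f=192/np.tan(np.radians(c['vertical_fov'])/2)
          ~~~~~~~^^^^^^^^^^^
  File "h.py", line 5, in campose
    c=robot.calibration(cam)
ValueError: time passes only in moves, steps and waits
```

```bash
python3 - <<'E'
s=open('h.py').read()
s=s.replace("    c=robot.calibration(cam)\n","    c=cal(cam)\n",1).replace("def campose","import functools\n@functools.lru_cache\ndef cal(cam): return robot.calibration(cam)\ndef campose",1)
open('h.py','w').write(s)
E
cat > a.py <<'E'
from h import *
img=cv2.cvtColor(cv2.imread('pics/top0.png'),cv2.COLOR_BGR2RGB)
for r in jars('top',img): print(r)
h=hsv(img); 
mat=cv2.inRange(h,(5,90,60),(25,255,255)); n,l,st,c=cv2.connectedComponentsWithStats(mat)
for i in range(1,n):
    if st[i,4]>60: print(i,st[i],c[i])
i=l[188,230]
def box(p,hx,hy,z0,z1):
    c,s=np.cos(p[2]),np.sin(p[2]); return [(p[0]+c*a-s*b,p[1]+s*a+c*b,z) for a in(-hx,hx) for b in (-hy,hy) for z in(z0,z1)]
print('mat',fit('top',l==i,lambda p:box(p,.065,.17,0,.005),[.6,.126,0],[.01,.01,.05]))
b=cv2.imread('pics/top0.png')[140:265,370:450]
cv2.imwrite('pics/disp.png',cv2.resize(b,None,fx=4.8,fy=4.8,interpolation=cv2.INTER_CUBIC))
E
python3 a.py
```

```text
(array([0.45083398, 0.15863463]), np.float64(63.1875), np.float32(532.0))
(array([ 0.43016371, -0.11084681]), np.float64(66.6875), np.float32(581.0))
(array([0.42709042, 0.27273843]), np.float64(72.4375), np.float32(589.0))
1 [   0    0  109   36 3387] [51.56657809 15.46471804]
2 [  110     0   379    46 10340] [244.09226306  17.36818182]
4 [285 119  21  20 294] [294.2414966  128.58163265]
5 [359 125  46   7 152] [380.80263158 128.21710526]
6 [360 133  46   7 155] [382.61290323 135.90967742]
7 [ 382  151   47  104 2829] [403.37751856 196.57935666]
8 [ 170  166  124   46 5479] [231.80562146 188.42288739]
11 [271 229  27  28 568] [283.71126761 242.33626761]
mat (array([ 0.60014532,  0.12190491, -0.0659396 ]), np.float64(131.8125), np.float32(5479.0))
```

View pics/disp.png

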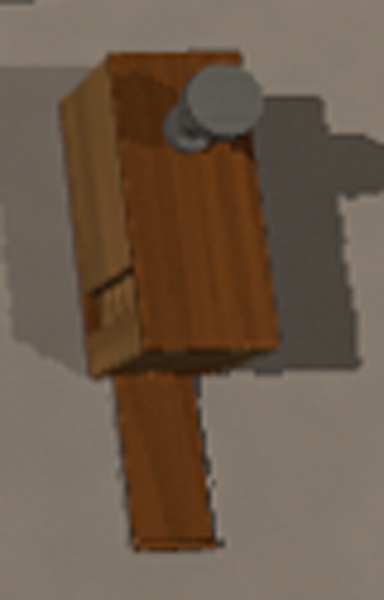

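The crop shows the roof corners at (107,54), (240,54), (278,347) and (138,351). The knob's top centre is at (224,102), and the tongue ends at (133,547) and (218,543).

```bash
python3 - <<'E'
from h import *
from scipy.optimize import least_squares
P=[((107,54),(.131,.036,.086)),((240,54),(.131,-.036,.086)),((278,347),(-.036,-.036,.086)),((138,351),(-.036,.036,.086)),((224,102),(.085,0,.138)),((133,547),(-.134,.022,.01)),((218,543),(-.134,-.022,.01))]
Pw=lambda p,q:(p[0]+np.cos(p[2])*q[0]-np.sin(p[2])*q[1],p[1]+np.sin(p[2])*q[0]+np.cos(p[2])*q[1],q[2])
def f(p): return np.concatenate([np.array(w2pix('top',Pw(p,q)))-np.array([140+(b+.5)/4.8-.5,370+(a+.5)/4.8-.5]) for (a,b),q in P])
r=least_squares(f,[.52,-.34,0]);print(r.x,np.degrees(r.x[2]),np.round(f(r.x).reshape(-1,2),2))
print('plunger',Pw(r.x,(.085,0,.138)),'tongue pt',Pw(r.x,(-.082,0,.006)))
k=Pw(r.x,(.085,0,.138)); print(np.hypot(*k[:2]))
y=np.degrees(r.x[2])+90
a=rows((k[0],k[1],.26),yaw=y,step=60,grip=0)
E
```

```text
[ 0.51610097 -0.33628726 -0.05696754] -3.2639997037788127 [[-0.58  0.16]
 [-0.97 -0.46]
 [ 0.25 -0.  ]
 [-0.07  0.9 ]
 [-0.75 -0.09]
 [ 0.78  0.38]
 [ 1.27 -0.92]]
plunger (np.float64(0.600963082932988), np.float64(-0.34112688368089705), 0.138) tongue pt (np.float64(0.4342339922725116), np.float64(-0.3316184491341027), 0.006)
0.691031242288047
[[0,-43,-37,-1,0,0,-1.3],[0,-42,-38,-1,0,0,-1.3],[0,-41,-39,-1,0,0,-1.3],[0,-40,-40,-1,0,0,-1.3],[0,-40,-41,-1,0,0,-1.3],[0,-39,-41,-1,0,0,-1.3],[0,-38,-42,-1,0,0,-1.3],[0,-37,-43,-1,0,0,-1.3],[0,-36,-44,0,0,0,-1.3],[0,-34,-45,-1,0,0,-1.3],[0,-33,-46,0,0,0,-1.3],[0,-33,-46,-1,0,0,-1.3],[0,-31,-47,0,0,0,-1.3],[0,-30,-48,-1,0,0,-1.3],[0,-30,-48,0,0,0,-1.4],[0,-27.9,-49.4,-0.7,0,0,-1.3]]
```

Call:
apply_moves:
  plan:
    - [0,-43,-37,-1,0,0,-1.3]
    - [0,-42,-38,-1,0,0,-1.3]
    - [0,-41,-39,-1,0,0,-1.3]
    - [0,-40,-40,-1,0,0,-1.3]
    - [0,-40,-41,-1,0,0,-1.3]
    - [0,-39,-41,-1,0,0,-1.3]
    - [0,-38,-42,-1,0,0,-1.3]
    - [0,-37,-43,-1,0,0,-1.3]

```text
clock: 1.95
ee_pos: [0.4142, 0.0598, 0.257]
tool_rot: [[-0.974, 0.225, 0.004], [0.225, 0.974, 0.0], [-0.004, 0.001, -1.0]]
force: [1.0, 0.8, 0.8]
grip_width: -0.005
```

Call:
apply_moves:
  plan:
    - [0,-36,-44,0,0,0,-1.3]
    - [0,-34,-45,-1,0,0,-1.3]
    - [0,-33,-46,0,0,0,-1.3]
    - [0,-33,-46,-1,0,0,-1.3]
    - [0,-31,-47,0,0,0,-1.3]
    - [0,-30,-48,-1,0,0,-1.3]
    - [0,-30,-48,0,0,0,-1.4]
    - [0,-28,-49,-1,0,0,-1.3]

```text
clock: 2.95
ee_pos: [0.6174, -0.3619, 0.2634]
tool_rot: [[-0.999, 0.039, 0.009], [0.039, 0.999, 0.0], [-0.009, 0.001, -1.0]]
force: [0.6, -0.2, 0.5]
grip_width: -0.001
```

```bash
python3 - <<'E'
from h import *
s=robot.observe();print(s['ee_pos'],s['grip_width'],s['force'],s['joints'],s['clock'])
a=rows((.601,-.341,.20),yaw=86.7,step=60,grip=0)
save(robot.snapshot('wrist'),'w1');
E
```

```text
[ 0.61740055 -0.36185024  0.26342762] -0.0012546809123072772 [ 0.60264352 -0.20204843  0.48685373] [-0.58364178  0.62416629  0.66864378  0.00543391  1.84125229 -2.11432029] 2.95
[[0,9,10,32,0,0.3,0.5],[0,8.7,10.1,31.3,0,0.2,0.6]]
```

View pics/w1.png

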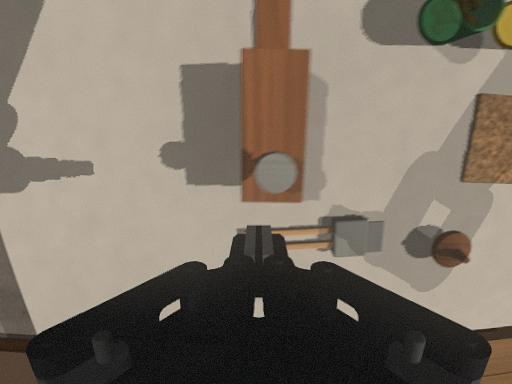

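Wrist view: the knob's top is at col 276, row 173. The roof corners (col,row) are (242,49), (310,48), (302,202) and (241,202), and the fingers are shut.

```bash
python3 - <<'E'
from h import *
from scipy.optimize import least_squares
s=robot.observe()
print('knob',pix2w('wrist',173,276,.138,s))
P=[((242,49),(-.036,-.036,.086)),((310,48),(-.036,.036,.086)),((302,202),(.131,.036,.086)),((241,202),(.131,-.036,.086)),((276,173),(.085,0,.138))]
Pw=lambda p,q:(p[0]+np.cos(p[2])*q[0]-np.sin(p[2])*q[1],p[1]+np.sin(p[2])*q[0]+np.cos(p[2])*q[1],q[2])
def f(p): return np.concatenate([np.array(w2pix('wrist',Pw(p,q),s))-np.array([b,a]) for (a,b),q in P])
r=least_squares(f,[.52,-.34,0]);print(r.x,np.degrees(r.x[2]),np.round(f(r.x).reshape(-1,2),2))
k=Pw(r.x,(.085,0,.138));print('plunger',k,'tongue pt',Pw(r.x,(-.082,0,.006)))
a=rows((k[0],k[1],.20),yaw=90+np.degrees(r.x[2]),step=25,grip=0)
E
```

```text
knob [ 0.60049336 -0.35121005  0.138     ]
[ 0.51722095 -0.34673071 -0.05387848] -3.0870096217104543 [[-3.46 -2.04]
 [-1.25  1.53]
 [ 2.35  0.96]
 [ 1.72 -0.27]
 [ 1.7  -0.06]]
plunger (np.float64(0.6020976091389078), np.float64(-0.35130816953755534), 0.138) tongue pt (np.float64(0.43533994189141684), np.float64(-0.3423148156484265), 0.006)
[[0,6,5,19,0,0.1,0.2],[0,6,6,19,0,0.1,0.2],[0,5.3,5.1,19.3,0.1,0.1,0.3]]
```

Call:
apply_moves:
  plan:
    - [0,6,6,10,0,0.1,0.2]
    - [0,6,7,10,0,0.1,0.2]
    - [0,5,7,10,0,0.1,0.2]
    - [0,0,0,0,0,0,0]
    - [0,0,0,0,0,0,0]

```text
clock: 3.62
ee_pos: [0.6025, -0.3501, 0.2211]
tool_rot: [[-0.998, 0.056, -0.006], [0.056, 0.998, 0.005], [0.006, 0.004, -1.0]]
force: [-0.2, -0.1, -0.1]
grip_width: 0.0
```

```bash
python3 - <<'E'
from h import *
s=robot.observe();img=robot.snapshot('wrist');save(img,'w2');print(s['ee_pos'],np.round(s['joint_vel'],3))
h=hsv(img)
m=cv2.inRange(h,(0,0,70),(180,60,150))
k=(cv2.GaussianBlur(np.asarray(img),(3,3),0))
g=cv2.cvtColor(k,cv2.COLOR_RGB2GRAY)
print(cv2.HoughCircles(g,cv2.HOUGH_GRADIENT,1.2,60,param1=80,param2=18,minRadius=15,maxRadius=45))
for d in robot.search_frame('wrist','plunger_top'):print(d, pix2w('wrist',*d['at'],.135,s))
E
```

```text
[ 0.60247139 -0.35011645  0.22108177] [ 0.003  0.002  0.005  0.001  0.001 -0.   ]
[[[267.       204.6       24.48    ]
  [423.00003  269.40002   35.04    ]
  [448.2       23.400002  25.32    ]
  [478.2      151.8       29.760002]
  [353.40002  180.6       31.920002]
  [322.2      275.40002   37.559998]
  [ 58.2      365.40002   37.440002]
  [460.2      363.        34.68    ]
  [471.00003   89.4       38.88    ]
  [472.2      233.40001   20.4     ]]]
{'at': [205.1, 266.9], 'confidence': 0.75} [ 0.60319478 -0.34288907  0.135     ]
```

View pics/w2.png

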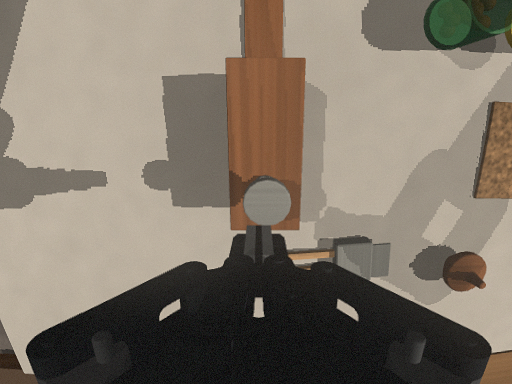

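The knob is at (row 203, col 267), with roof corners (226,58), (305,58), (299,230), (231,230). The arm is now standing still.

```bash
python3 - <<'E'
from h import *
from scipy.optimize import least_squares
s=robot.observe()
P=[((226,58),(-.036,-.036,.086)),((305,58),(-.036,.036,.086)),((299,230),(.131,.036,.086)),((231,230),(.131,-.036,.086)),((267,203),(.085,0,.138))]
Pw=lambda p,q:(p[0]+np.cos(p[2])*q[0]-np.sin(p[2])*q[1],p[1]+np.sin(p[2])*q[0]+np.cos(p[2])*q[1],q[2])
def f(p): return np.concatenate([np.array(w2pix('wrist',Pw(p,q),s))-np.array([b,a]) for (a,b),q in P])
r=least_squares(f,[.52,-.34,0]);print(r.x,np.degrees(r.x[2]),np.round(f(r.x).reshape(-1,2),2))
k=Pw(r.x,(.085,0,.138));print('plunger',k,'tongue pt',Pw(r.x,(-.082,0,.006)))
a=rows((k[0],k[1],.16),yaw=90+np.degrees(r.x[2]),step=25,grip=0)
rows((k[0],k[1],.118),step=8,grip=0,start=a)
E
```

```text
[ 0.51650237 -0.33831173 -0.05388744] -3.087522909664298 [[-1.01 -0.75]
 [-1.04  0.82]
 [ 0.52  0.44]
 [ 0.85 -0.52]
 [ 1.11  0.02]]
plunger (np.float64(0.6013789840011381), np.float64(-0.34288995066105604), 0.138) tongue pt (np.float64(0.4346213973278825), np.float64(-0.33389510286291924), 0.006)
[[0,0,2,20,0.1,-0.1,0],[0,1,3,21,0.1,-0.1,-0.1],[0,0.2,2.1,20.1,0,-0.1,0]]
[[0,0,0,7,0,0,0],[0,0,0,7,0,0,0],[0,0,0,7,0,0,0],[0,0,0,7,0,0,0],[0,0,0,7,0,0,0],[0,0,-0.1,7,0,0,0]]
```

Call:
apply_moves:
  plan:
    - [0,0,2,20,0.1,-0.1,0]
    - [0,1,3,21,0.1,-0.1,-0.1]
    - [0,0,2,18,0,-0.1,0]
    - [0,0,0,6,0,0,0]
    - [0,0,0,7,0,0,0]
    - [0,0,0,7,0,0,0]
    - [0,0,0,7,0,0,0]
    - [0,0,0,7,0,0,0]

```text
clock: 4.72
ee_pos: [0.604, -0.3448, 0.1383]
tool_rot: [[-0.998, 0.055, 0.01], [0.055, 0.998, -0.006], [-0.01, -0.005, -1.0]]
force: [-5.9, 3.4, 10.5]
grip_width: -0.004
```

Call:
apply_moves:
  plan:
    - [0,0,0,5,0,0,0]
    - [0,0,0,4,0,0,0]
    - [0,0,0,2,0,0,0]

```text
clock: 5.1
ee_pos: [0.6048, -0.3453, 0.1356]
tool_rot: [[-0.998, 0.055, 0.015], [0.055, 0.998, -0.009], [-0.015, -0.008, -1.0]]
force: [-4.3, 2.5, 6.8]
grip_width: 0.001
```

Call:
apply_moves:
  plan:
    - [0,2,2,10,-0.4,-0.6,0]
    - [0,1,1,12,-0.2,-0.4,0]
    - [0,0,0,14,0,0,0]
    - [0,0,0,14,0,0,0]

```text
clock: 5.6
ee_pos: [0.6082, -0.3474, 0.1227]
tool_rot: [[-0.997, 0.056, 0.059], [0.055, 0.998, -0.019], [-0.06, -0.015, -0.998]]
force: [-22.7, 14.9, 50.6]
grip_width: 0.001
```

Call:
apply_moves:
  plan:
    - [0,2,-1,8,1,-1.5,0]
    - [0,0,0,8,0,0,0]

```text
clock: 5.85
ee_pos: [0.6108, -0.3495, 0.1232]
tool_rot: [[-0.993, 0.056, 0.1], [0.052, 0.998, -0.046], [-0.102, -0.04, -0.994]]
force: [-13.5, 6.3, 24.0]
grip_width: -0.001
```

Call:
apply_moves:
  plan:
    - [0,0,0,-15,0,0,0]
    - [0,0,0,-30,0,0,0]
    - [0,0,0,-40,0,0,0]
    - [0,0,0,-10,0,0,0]
    - [0,0,0,0,0,0,0]

```text
clock: 6.48
ee_pos: [0.6023, -0.3462, 0.226]
tool_rot: [[-0.993, 0.057, 0.108], [0.052, 0.997, -0.051], [-0.111, -0.045, -0.993]]
force: [0.9, 0.1, 0.5]
grip_width: -0.001
```

```bash
python3 - <<'E'
from h import *
s=robot.observe();print(s['ee_pos'])
a=rows((.50,-.336,.25),yaw=86.9,step=40,grip=85)
E
```

```text
[ 0.60226439 -0.34616488  0.22604859]
[[85,33,1,-12,-0.9,2.1,0],[85,34,1,-10,-0.8,2.1,0],[85,33.6,1.7,-9.6,-0.9,2.2,0]]
```

Call:
apply_moves:
  plan:
    - [85,33,1,-12,-0.9,2.1,0]
    - [85,34,1,-10,-0.8,2.1,0]
    - [85,30,1,-9,-0.9,2.2,0]
    - [85,0,0,0,0,0,0]
    - [85,0,0,0,0,0,0]

```text
clock: 7.1
ee_pos: [0.5003, -0.3358, 0.2405]
tool_rot: [[-0.998, 0.054, -0.014], [0.054, 0.998, 0.01], [0.015, 0.009, -1.0]]
force: [0.5, -0.1, -0.2]
grip_width: 0.993
```

```bash
python3 - <<'E'
from h import *
s=robot.observe();img=robot.snapshot('wrist');save(img,'w3');print(s['ee_pos'])
for n in ['lid1','plunger_top']:
  for d in robot.search_frame('wrist',n):print(n,d, pix2w('wrist',*d['at'],.022,s))
E
```

```text
[ 0.50029504 -0.33577368  0.24050714]
lid1 {'at': [114.3, 256.0], 'confidence': 0.65} [ 0.42496038 -0.33276439  0.022     ]
plunger_top {'at': [294.2, 258.2], 'confidence': 0.88} [ 0.68045741 -0.34400838  0.022     ]
```

View pics/w3.png

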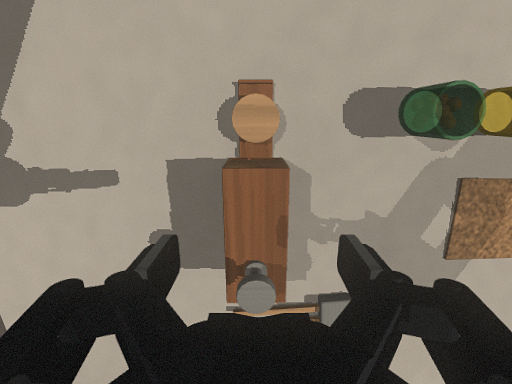

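The lid came out onto the tongue, centred near (row 118, col 256). The plunger is up again.

```bash
cat >> h.py <<'E'
def lidfit(img,zo,guess,state,cam='wrist'):
    """lid origin at height zo; returns x,y"""
    h=hsv(img); r,c=w2pix(cam,(guess[0],guess[1],zo+.016),state); r,c=int(r),int(c)
    a=np.asarray(img)[r-6:r+7,c-6:c+7].reshape(-1,3).astype(float); mu=np.median(a,0)
    d=np.abs(np.asarray(img).astype(float)-mu).max(2)<38
    n,l,st,cc=cv2.connectedComponentsWithStats(d.astype(np.uint8)); m=l==l[r,c]
    return fit(cam,m,lambda p:cyl(p[0],p[1],zo+.006,zo+.016,.030) if 0 else cyl(p[0],p[1],zo+.0155,zo+.016,.030),guess,[.006,.006],state)
E
python3 - <<'E'
from h import *
s=robot.observe();img=cv2.cvtColor(cv2.imread('pics/w3.png'),cv2.COLOR_BGR2RGB)
print('lid',lidfit(img,.006,[.4275,-.333],s))
for r in jars('wrist',img,state=s): print(r)
t=robot.snapshot('top')
for r in jars('top',t): print(r)
print(robot.observe()['ee_pos'])
E
```

```text
lid (array([ 0.42969391, -0.33311593]), np.float64(395.625), np.float32(2269.0))
(array([ 0.4358952, -0.1624731]), np.float64(2774.6875), np.float32(1297.0))
(array([0.32061298, 0.07801325]), np.float64(310.0), np.float32(310.0))
(array([0.45083549, 0.15861154]), np.float64(62.0625), np.float32(533.0))
(array([ 0.43072408, -0.11042865]), np.float64(66.0625), np.float32(581.0))
(array([0.42754585, 0.27157637]), np.float64(75.125), np.float32(586.0))
[ 0.50044902 -0.33575387  0.241357  ]
```

```bash
python3 - <<'E'
from h import *
a=rows((.431,-.110,.15),yaw=86.9,step=50,grip=85)
a=rows((.431,-.110,.045),yaw=86.9,step=25,grip=85,start=a)
a=rows((.431,-.110,.16),yaw=86.9,step=35,grip=50,start=a)
E
```

```text
[[85,13,37,16,0.1,-0.1,0],[85,13,37,16,0.1,-0.1,0],[85,14,37,15,0.1,-0.2,0],[85,14,37,15,0.1,-0.1,0],[85,13,37,16,0,-0.2,0],[85,13.7,36.3,15,0.1,-0.1,0]]
[[85,0,0,21,0,0,0],[85,0,0,21,0,0,0],[85,0,0,21,0,0,0],[85,0,0,21,0,0,0],[85,0,0.1,21,0,0,0]]
[[50,0,0,-29,0,0,0],[50,0,0,-29,0,0,0],[50,0,0,-29,0,0,0],[50,0,-0.1,-28,0,0,0]]
```

Call:
apply_moves:
  plan:
    - [85,13,37,16,0.1,-0.1,0]
    - [85,13,37,16,0.1,-0.1,0]
    - [85,14,37,15,0.1,-0.2,0]
    - [85,14,37,15,0.1,-0.1,0]
    - [85,13,37,16,0,-0.2,0]
    - [85,12,30,10,0.1,-0.1,0]
    - [85,0,0,0,0,0,0]
    - [85,0,0,0,0,0,0]

```text
clock: 8.3
ee_pos: [0.4327, -0.1099, 0.1509]
tool_rot: [[-0.999, 0.051, 0.003], [0.051, 0.999, -0.002], [-0.003, -0.001, -1.0]]
force: [-0.9, -1.3, 0.5]
grip_width: 0.991
```

```bash
python3 - <<'E'
from h import *
s=robot.observe();img=robot.snapshot('wrist');save(img,'w4')
for d in robot.search_frame('wrist','jar1'):print(d,pix2w('wrist',*d['at'],.075,s))
rows((.431,-.110,.05),yaw=86.9,step=25,grip=85)
E
```

```text
{'at': [189.8, 495.0], 'confidence': 0.85} [0.42762802 0.08284188 0.075     ]
{'at': [193.3, 381.0], 'confidence': 0.65} [ 0.42562417 -0.01351594  0.075     ]
{'at': [198.7, 258.1], 'confidence': 0.6} [ 0.42506057 -0.10998249  0.075     ]
[[85,0,0,20,0,0,0],[85,0,0,20,0,0,0],[85,1,0,20,0,0.1,0],[85,0,0,20,0,0,0.1],[85,0.8,0.2,20.8,-0.1,0.1,0]]
```

View pics/w4.png

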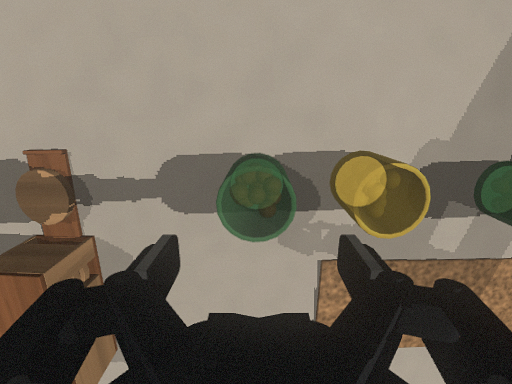

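The green jar is centred between the fingers, with its rim near (row 203, col 257). That agrees with the top fit.

Call:
apply_moves:
  plan:
    - [85,0,0,20,0,0,0]
    - [85,1,0,20,0,0,0]
    - [85,1,0,20,0,0.1,0]
    - [85,0,0,20,0,0,0.1]
    - [85,0,0,19,0,0.1,0]
    - [85,0,0,0,0,0,0]

```text
clock: 9.15
ee_pos: [0.434, -0.1158, 0.0513]
tool_rot: [[-0.998, 0.061, 0.003], [0.061, 0.998, -0.003], [-0.004, -0.003, -1.0]]
force: [-0.4, 0.2, -0.3]
grip_width: 0.995
```

Call:
apply_moves:
  plan:
    - [50,0,0,0,0,0,0]
    - [50,0,0,0,0,0,0]
    - [50,0,0,0,0,0,0]
    - [50,0,0,0,0,0,0]
  grip_force: 40

```text
clock: 9.65
ee_pos: [0.4354, -0.1169, 0.0537]
tool_rot: [[-0.998, 0.062, 0.007], [0.062, 0.998, -0.004], [-0.007, -0.004, -1.0]]
force: [0.1, 1.2, -2.4]
grip_width: 0.73
```

```bash
python3 - <<'E'
from h import *
s=robot.observe();print(s['ee_pos'],s['grip_width']);p=s['ee_pos']
a=rows((p[0],p[1],.15),yaw=86.9,step=35,grip=50)
a=rows((.593,.012,.15),yaw=86.9,step=45,grip=50,start=a)
a=rows((.593,.012,p[2]+.008),yaw=86.9,step=20,grip=50,start=a)
E
```

```text
[ 0.43535699 -0.11691627  0.05371733] 0.729777047512719
[[50,0,0,-32,-0.1,0.1,-0.1],[50,0,0,-32,-0.1,0.2,-0.2],[50,-0.5,-0.2,-32.3,0,0.1,-0.1]]
[[50,-30,27,0,0,0,0],[50,-30,28,0,0,0,0],[50,-30,27,0,0,0,0],[50,-30,28,0,0,0,0],[50,-30.3,27.4,-0.1,0,0,0]]
[[50,0,0,18,0,0,0],[50,0,0,18,0,0,0],[50,0,0,17,0,0,0],[50,0,0,18,0,0,0],[50,0,0,17.3,0,0,0]]
```

Call:
apply_moves:
  plan:
    - [50,0,0,-32,0,0.1,0]
    - [50,0,0,-32,0,0.1,0]
    - [50,-10,9,-25,0,0.1,0]
    - [50,-30,27,0,0,0,0]
    - [50,-30,28,0,0,0,0]
    - [50,-30,27,0,0,0,0]
    - [50,-30,25,0,0,0,0]
    - [50,-18,15,0,0,0,0]

```text
clock: 10.65
ee_pos: [0.5938, 0.0081, 0.1444]
tool_rot: [[-0.998, 0.065, -0.0], [0.065, 0.998, -0.004], [-0.0, -0.004, -1.0]]
force: [-0.1, -0.7, -2.2]
grip_width: 0.725
```

Call:
apply_moves:
  plan:
    - [50,0,0,0,0,0,0]
    - [50,0,0,0,0,0,0]

```text
clock: 10.9
ee_pos: [0.5937, 0.0088, 0.1433]
tool_rot: [[-0.998, 0.063, -0.002], [0.063, 0.998, -0.004], [0.002, -0.005, -1.0]]
force: [0.0, 1.1, -1.5]
grip_width: 0.728
```

```bash
python3 - <<'E'
from h import *
s=robot.observe();print(s['ee_pos'],s['grip_width'],s['force']);p=s['ee_pos']
a=rows((.597,.012,.063),yaw=86.9,step=16,grip=50)
E
```

```text
[0.59374156 0.00879943 0.1432588 ] 0.727582538329223 [ 0.04099215  1.10356327 -1.4940953 ]
[[50,-1,1,13,0,0,-0.1],[50,0,1,13,-0.1,0,-0.1],[50,-1,0,14,0,0,-0.1],[50,0,1,13,-0.1,0,-0.1],[50,-1,0,14,0,-0.1,-0.1],[50,-0.2,0.6,13.2,-0.1,0,0]]
```

Call:
apply_moves:
  plan:
    - [50,-1,1,14,0,0,-0.1]
    - [50,0,1,14,-0.1,0,-0.1]
    - [50,-1,1,14,0,0,-0.1]
    - [50,0,1,14,-0.1,0,-0.1]
    - [50,-1,1,14,0,-0.1,-0.1]
    - [50,0,0,6,-0.1,0,0]
    - [50,0,0,3,0,0,0]
    - [50,0,0,2,0,0,0]

```text
clock: 11.9
ee_pos: [0.5955, 0.0122, 0.0579]
tool_rot: [[-0.998, 0.056, -0.002], [0.056, 0.998, 0.001], [0.002, 0.001, -1.0]]
force: [-9.9, 0.1, 14.9]
grip_width: 0.729
```

Call:
apply_moves:
  plan:
    - [50,0,0,-1,0,0,0]
    - [85,0,0,0,0,0,0]
    - [85,0,0,0,0,0,0]
    - [85,0,0,0,0,0,0]
    - [85,0,0,-30,0,0,0]
    - [85,0,0,-30,0,0,0]
    - [85,0,0,-30,0,0,0]
    - [85,0,0,0,0,0,0]

```text
clock: 12.9
ee_pos: [0.5967, 0.012, 0.1533]
tool_rot: [[-0.998, 0.056, 0.003], [0.056, 0.998, 0.001], [-0.003, 0.001, -1.0]]
force: [-0.1, -0.6, -1.5]
grip_width: 0.997
```

```bash
python3 - <<'E'
from h import *
s=robot.observe();print(s['ee_pos'],s['grip_width'],s['force']);p=s['ee_pos']
t=robot.snapshot('top')
for z in (0,.005):
  for r in jars('top',t,z): print(np.round(r[0],4),r[1:])
a=rows((.451,.159,.15),yaw=86.9,step=45,grip=85)
a=rows((.451,.159,.052),yaw=86.9,step=20,grip=85,start=a)
E
```

```text
[0.59672236 0.01202946 0.15328397] 0.9971947983976667 [-0.07749179 -0.59252804 -1.46688799]
[0.4508 0.1578] (np.float64(64.9375), np.float32(530.0))
[0.4276 0.2716] (np.float64(71.5), np.float32(590.0))
[0.4513 0.1591] (np.float64(71.5), np.float32(530.0))
[0.4264 0.2715] (np.float64(78.375), np.float32(590.0))
[[85,31,28,0,0,0,0],[85,30,28,0,0,0,0],[85,31,28,0,0,0,0],[85,30,27,1,0,0,0],[85,30.8,27.6,0.4,0,0,-0.1]]
[[85,0,0,20,0,0,0],[85,0,0,20,0,0,0],[85,0,0,19,0,0,0],[85,0,0,20,0,0,0],[85,-0.1,0,19,0,0,0]]
```

Call:
apply_moves:
  plan:
    - [85,31,28,0,0,0,0]
    - [85,30,28,0,0,0,0]
    - [85,31,28,0,0,0,0]
    - [85,30,27,1,0,0,0]
    - [85,25,21,0,0,0,0]
    - [85,0,0,0,0,0,0]
    - [85,0,0,0,0,0,0]

```text
clock: 13.82
ee_pos: [0.4481, 0.1545, 0.1389]
tool_rot: [[-0.998, 0.057, -0.018], [0.057, 0.998, -0.002], [0.017, -0.003, -1.0]]
force: [-0.1, 0.4, -1.0]
grip_width: 0.995
```

```bash
python3 - <<'E'
from h import *
s=robot.observe();print(s['ee_pos'])
a=rows((.451,.159,.052),yaw=86.9,step=20,grip=85)
E
```

```text
[0.44808198 0.15454562 0.13888463]
[[85,-1,1,17,0,-0.2,0],[85,-1,1,17,0,-0.2,0],[85,-1,1,18,-0.1,-0.2,-0.1],[85,0,1,17,0,-0.2,0],[85,-0.6,0.8,17.8,-0.1,-0.2,-0.1]]
```

Call:
apply_moves:
  plan:
    - [85,-1,1,17,0,-0.2,0]
    - [85,-1,2,17,0,-0.2,0]
    - [85,-1,2,18,-0.1,-0.2,-0.1]
    - [85,0,1,17,0,-0.2,0]
    - [85,-1,1,15,-0.1,-0.2,-0.1]
    - [85,0,0,0,0,0,0]

```text
clock: 14.58
ee_pos: [0.4546, 0.1562, 0.0491]
tool_rot: [[-0.998, 0.061, -0.003], [0.061, 0.998, -0.002], [0.003, -0.002, -1.0]]
force: [-0.3, -1.3, 0.5]
grip_width: 0.999
```

Call:
apply_moves:
  plan:
    - [50,0,0,0,0,0,0]
    - [50,0,0,0,0,0,0]
    - [50,0,0,0,0,0,0]
    - [50,0,0,0,0,0,0]

```text
clock: 15.08
ee_pos: [0.4559, 0.1556, 0.0504]
tool_rot: [[-0.998, 0.062, -0.001], [0.062, 0.998, -0.001], [0.001, -0.001, -1.0]]
force: [0.7, -0.9, -2.5]
grip_width: 0.724
```

```bash
python3 - <<'E'
from h import *
s=robot.observe();print(s['ee_pos'],s['grip_width'],s['force']);p=s['ee_pos']
a=rows((p[0],p[1],.15),yaw=86.9,step=35,grip=50)
o=p[0]-.451
a=rows((.600+o,.122,.145),yaw=86.9,step=45,grip=50,start=a)
E
```

```text
[0.45585202 0.15555651 0.05035988] 0.7239477742648716 [ 0.67032385 -0.93863301 -2.45296373]
[[50,0,0,-33,0,0,-0.2],[50,0,0,-33,0,0,-0.1],[50,0.1,-0.1,-33.6,-0.1,-0.1,-0.2]]
[[50,-38,-6,1,0,0,0],[50,-38,-7,1,0,0,0],[50,-37,-6,2,0,0,0],[50,-37.6,-6.6,1,0,0,0]]
```

Call:
apply_moves:
  plan:
    - [50,0,0,-33,0,0,-0.2]
    - [50,0,0,-33,0,0,-0.1]
    - [50,-8,-1,-26,0,0,-0.2]
    - [50,-38,-6,0,0,0,0]
    - [50,-38,-7,0,0,0,0]
    - [50,-37,-6,0,0,0,0]
    - [50,-27,-5,0,0,0,0]
    - [50,0,0,0,0,0,0]

```text
clock: 16.08
ee_pos: [0.6056, 0.1223, 0.1442]
tool_rot: [[-0.999, 0.051, -0.003], [0.051, 0.999, -0.002], [0.002, -0.002, -1.0]]
force: [-0.7, 0.4, -2.3]
grip_width: 0.723
```

```bash
python3 - <<'E'
from h import *
s=robot.observe();print(s['ee_pos'],s['grip_width'],s['force']);p=s['ee_pos']
a=rows((.605,.122,.0565),yaw=86.9,step=14,grip=50)
E
```

```text
[0.60564337 0.12226498 0.1442449 ] 0.7233455753478669 [-0.71929719  0.35950105 -2.30378639]
[[50,0,0,13,0,0,0],[50,0,0,12,0,0,0],[50,0,0,13,0,0,0],[50,0,0,12,0,0,0],[50,0,0,13,0,0,0.1],[50,0,0,12,-0.1,-0.1,0],[50,0.4,-0.1,12.7,0,0,0.1]]
```

Call:
apply_moves:
  plan:
    - [50,0,0,14,0,0,0]
    - [50,0,0,14,0,0,0]
    - [50,0,0,14,0,0,0]
    - [50,0,0,14,0,0,0]
    - [50,0,0,14,0,0,0.1]
    - [50,0,0,8,0,0,0]
    - [50,0,0,4,0,0,0]
    - [50,0,0,3,0,0,0]

```text
clock: 17.08
ee_pos: [0.603, 0.1232, 0.0547]
tool_rot: [[-0.999, 0.051, -0.005], [0.051, 0.999, -0.002], [0.004, -0.002, -1.0]]
force: [-12.8, -2.8, 24.5]
grip_width: 0.723
```

Landed. I'll release, rise and go to jar A.

Call:
apply_moves:
  plan:
    - [50,0,0,-1,0,0,0]
    - [85,0,0,0,0,0,0]
    - [85,0,0,0,0,0,0]
    - [85,0,0,0,0,0,0]
    - [85,0,0,-30,0,0,0]
    - [85,0,0,-30,0,0,0]
    - [85,0,0,-30,0,0,0]
    - [85,0,0,0,0,0,0]

```text
clock: 18.08
ee_pos: [0.6042, 0.1234, 0.1492]
tool_rot: [[-0.999, 0.051, -0.002], [0.051, 0.999, -0.002], [0.002, -0.002, -1.0]]
force: [0.0, 0.2, 0.5]
grip_width: 0.997
```

```bash
python3 - <<'E'
from h import *
s=robot.observe();print(s['ee_pos'],s['grip_width'],s['force']);p=s['ee_pos']
t=robot.snapshot('top')
for r in jars('top',t,0): print(np.round(r[0],4),r[1:])
a=rows((.4275,.2715,.15),yaw=86.9,step=45,grip=85)
E
```

```text
[0.60418505 0.12337402 0.1492465 ] 0.9969222954668745 [0.03259135 0.16035663 0.47904081]
[0.5946 0.01  ] (np.float64(251.4375), np.float32(365.0))
[0.4262 0.2723] (np.float64(73.6875), np.float32(588.0))
[[85,31,23,0,0,0,0],[85,30,23,0,0,-0.1,0],[85,31,23,-1,0,0,0],[85,30,23,0,0,-0.1,0.1],[85,31,23,-1,-0.1,0,0],[85,30.3,23.9,-0.5,0,-0.1,0.1]]
```

Call:
apply_moves:
  plan:
    - [85,31,24,0,0,0,0]
    - [85,30,23,0,0,0,0]
    - [85,31,23,0,0,0,0]
    - [85,30,23,0,0,0,0.1]
    - [85,31,24,0,0,0,0]
    - [85,24,20,0,0,0,0.1]
    - [85,0,0,0,0,0,0]
    - [85,0,0,0,0,0,0]

```text
clock: 19.12
ee_pos: [0.4237, 0.2706, 0.1338]
tool_rot: [[-0.998, 0.056, -0.025], [0.056, 0.998, -0.01], [0.024, -0.011, -1.0]]
force: [-0.4, -1.2, -0.4]
grip_width: 0.996
```

```bash
python3 - <<'E'
from h import *
s=robot.observe();print(s['ee_pos'])
a=rows((.427,.272,.052),yaw=86.9,step=20,grip=85)
E
```

```text
[0.42374327 0.2705985  0.13381986]
[[85,-1,0,16,-0.1,-0.3,0],[85,-1,1,16,-0.1,-0.3,0],[85,-1,0,17,-0.1,-0.3,0],[85,-1,1,16,-0.2,-0.2,-0.1],[85,-0.3,0.2,16.7,-0.1,-0.3,0]]
```

Call:
apply_moves:
  plan:
    - [85,-1,0,16,-0.1,-0.3,0]
    - [85,-1,2,16,-0.1,-0.3,0]
    - [85,-1,1,17,-0.1,-0.3,0]
    - [85,-1,2,16,-0.2,-0.2,-0.1]
    - [85,0,1,14,-0.1,-0.3,0]
    - [85,0,0,0,0,0,0]

```text
clock: 19.88
ee_pos: [0.4301, 0.2711, 0.0491]
tool_rot: [[-0.998, 0.062, -0.002], [0.062, 0.998, -0.003], [0.001, -0.003, -1.0]]
force: [-0.6, 0.1, -0.1]
grip_width: 0.997
```

Call:
apply_moves:
  plan:
    - [50,0,0,0,0,0,0]
    - [50,0,0,0,0,0,0]
    - [50,0,0,0,0,0,0]
    - [50,0,0,0,0,0,0]

```text
clock: 20.38
ee_pos: [0.4311, 0.2712, 0.0507]
tool_rot: [[-0.998, 0.062, 0.001], [0.062, 0.998, -0.002], [-0.001, -0.002, -1.0]]
force: [0.4, 0.1, -1.6]
grip_width: 0.728
```

```bash
python3 - <<'E'
from h import *
s=robot.observe();print(s['ee_pos'],s['grip_width'],s['force']);p=s['ee_pos']
a=rows((p[0],p[1],.145),yaw=86.9,step=35,grip=50)
o=p[0]-.427
a=rows((.6075+o,.2315,.145),yaw=86.9,step=45,grip=50,start=a)
E
```

```text
[0.43114825 0.27119698 0.05069565] 0.7284887226103245 [ 0.42202958  0.07338149 -1.64524836]
[[50,0,0,-31,0,0,-0.2],[50,0,0,-32,-0.1,0,-0.1],[50,-0.1,-0.2,-31.3,0,0,-0.2]]
[[50,-36,-6,0,0,0,0],[50,-37,-6,0,0,0,0],[50,-36,-6,0,0,0,0],[50,-37,-6,0,0,0,0],[50,-36.3,-6,0.1,0,0,0]]
```

Call:
apply_moves:
  plan:
    - [50,0,0,-33,0,0,-0.2]
    - [50,0,0,-33,0,0,-0.1]
    - [50,-8,-1,-26,0,0,-0.2]
    - [50,-36,-6,0,0,0,0]
    - [50,-37,-6,0,0,0,0]
    - [50,-36,-6,0,0,0,0]
    - [50,-37,-6,0,0,0,0]
    - [50,-22,-4,0,0,0,0]

```text
clock: 21.38
ee_pos: [0.6086, 0.2329, 0.1454]
tool_rot: [[-0.999, 0.05, -0.0], [0.05, 0.999, -0.003], [0.0, -0.003, -1.0]]
force: [-0.7, 0.5, -1.5]
grip_width: 0.724
```

```bash
python3 - <<'E'
from h import *
s=robot.observe();print(s['ee_pos'],s['grip_width'],s['force'],s['joint_vel']);p=s['ee_pos']
a=rows((.6115,.2315,.0565),yaw=86.9,step=14,grip=50)
E
```

```text
[0.60856149 0.23294035 0.1454305 ] 0.7244378565147896 [-0.68606142  0.53363064 -1.51829264] [-0.14111431  0.42259567 -0.54596618  0.00501973  0.13284102 -0.14760547]
[[50,0,0,13,0,0,0],[50,-1,0,13,0,0,0],[50,0,0,13,0,0,0.1],[50,-1,0,12,0,0,0],[50,0,0,13,-0.1,0,0.1],[50,-1,-1,12,0,0,0],[50,0,-0.1,12.9,-0.1,0,0.1]]
```

Call:
apply_moves:
  plan:
    - [50,0,0,14,0,0,0]
    - [50,0,0,14,0,0,0]
    - [50,0,0,14,0,0,0]
    - [50,0,0,14,0,0,0]
    - [50,0,0,14,0,0,0.1]
    - [50,0,0,8,0,0,0]
    - [50,0,0,4,0,0,0]
    - [50,0,0,3,0,0,0]

```text
clock: 22.38
ee_pos: [0.6064, 0.2333, 0.0549]
tool_rot: [[-0.999, 0.05, -0.003], [0.05, 0.999, -0.003], [0.003, -0.003, -1.0]]
force: [-5.3, -1.7, 14.0]
grip_width: 0.728
```

Call:
apply_moves:
  plan:
    - [50,0,0,0,0,0,0]
    - [85,0,0,0,0,0,0]
    - [85,0,0,0,0,0,0]
    - [85,0,0,0,0,0,0]
    - [85,0,0,-30,0,0,0]
    - [85,0,0,-30,0,0,0]
    - [85,0,0,-30,0,0,0]
    - [85,0,0,0,0,0,0]

```text
clock: 23.38
ee_pos: [0.6074, 0.2338, 0.1486]
tool_rot: [[-0.999, 0.051, -0.0], [0.051, 0.999, -0.002], [0.0, -0.002, -1.0]]
force: [-0.4, -0.1, -0.1]
grip_width: 0.998
```

```bash
python3 - <<'E'
from h import *
s=robot.observe();print(s['ee_pos'],s['grip_width'],s['force'])
a=rows((.43,-.333,.15),yaw=86.9,step=57,grip=85)
E
```

```text
[0.60739062 0.23375076 0.14864763] 0.9976034947143417 [-0.38353429 -0.12958825 -0.05854251]
[[85,14,-52,0,0,0,0],[85,13,-52,0,0,0,0],[85,14,-52,0,0,0,0],[85,13,-52,0,0,0,0],[85,14,-52,0,0,0,0],[85,13,-52,0,0,0,0],[85,14,-53,0,0,0,0],[85,13,-52,0,0,0,0.1],[85,13,-53,0,0,0,0],[85,14,-53,0,-0.1,0,0.1],[85,13.2,-52.1,0,0,0,0]]
```

Call:
apply_moves:
  plan:
    - [85,14,-52,0,0,0,0]
    - [85,13,-52,0,0,0,0]
    - [85,14,-52,0,0,0,0]
    - [85,13,-52,0,0,0,0]
    - [85,14,-52,0,0,0,0]
    - [85,13,-52,0,0,0,0]
    - [85,14,-53,0,0,0,0]
    - [85,13,-52,0,0,0,0]

```text
clock: 24.38
ee_pos: [0.4713, -0.186, 0.1385]
tool_rot: [[-0.999, 0.044, -0.013], [0.044, 0.999, -0.001], [0.013, -0.002, -1.0]]
force: [0.5, -0.5, -0.4]
grip_width: 0.994
```

Call:
apply_moves:
  plan:
    - [85,13,-52,0,0,0,0]
    - [85,14,-48,0,0,0,0]
    - [85,10,-30,0,0,0,0]
    - [85,0,0,0,0,0,0]
    - [85,0,0,0,0,0,0]

```text
clock: 25.0
ee_pos: [0.4231, -0.3193, 0.1326]
tool_rot: [[-0.999, 0.049, -0.02], [0.049, 0.999, 0.004], [0.02, 0.003, -1.0]]
force: [0.7, 0.1, 0.1]
grip_width: 0.997
```

```bash
python3 - <<'E'
from h import *
s=robot.observe();img=robot.snapshot('wrist');save(img,'w5');print(s['ee_pos'],s['force'])
g=[.4297,-.333]
x=lidfit(img,.006,g,s);print(x)
t=robot.snapshot('top')
for r in jars('top',t,.005): print(np.round(r[0],4),r[1:])
rows((x[0][0],x[0][1],.05),yaw=86.9,step=25,grip=85)
E
```

```text
[ 0.42314222 -0.31929464  0.13263143] [0.68551329 0.09156368 0.1079462 ]
(array([ 0.42962214, -0.3330186 ]), np.float64(4541.3125), np.float32(7690.0))
[0.592  0.0128] (np.float64(54.375), np.float32(570.0))
[0.5995 0.1236] (np.float64(53.1875), np.float32(571.0))
[0.604  0.2337] (np.float64(69.1875), np.float32(583.0))
[[85,-2,-3,21,0,-0.3,0.1],[85,-2,-4,21,0.1,-0.3,0.1],[85,-2,-3,20,0,-0.3,0.1],[85,-1.9,-3.8,20.9,0.1,-0.2,0]]
```

View pics/w5.png

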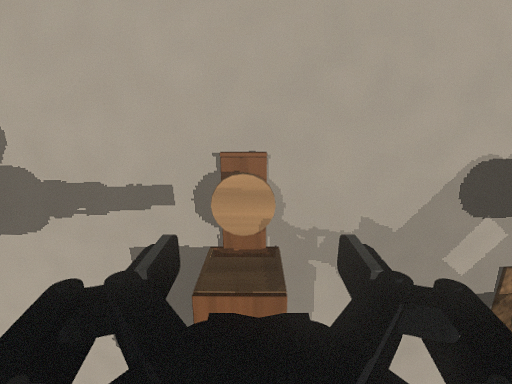

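The lid is centred at (row 205, col 243) on the tongue, and the fingers straddle it.

```bash
python3 - <<'E'
s=open('h.py').read()
i=s.index("    a=np.asarray(img)[r-6"); j=s.index("    n,l,st,cc=cv2.connectedComponentsWithStats(d.a")
s=s[:i]+"    d=((h[...,0]>9)&(h[...,0]<24)&(h[...,1]>75)&(h[...,2]>115))\n    d=cv2.morphologyEx(d.astype(np.uint8),cv2.MORPH_OPEN,np.ones((7,7)))\n"+s[j:]
open('h.py','w').write(s)
E
python3 - <<'E'
from h import *
s=robot.observe();img=robot.snapshot('wrist');print(s['ee_pos'])
print(pix2w('wrist',205,243,.022,s)); h=hsv(img);print(h[205,243],h[165,243],h[270,243])
x=lidfit(img,.006,[.4297,-.333],s);print(x)
x=[x[0][0]-.003,x[0][1]]
rows((*x,.045),yaw=86.9,step=25,grip=85)
E
```

```text
[ 0.42344923 -0.31901522  0.13296589]
[ 0.4295387  -0.33328179  0.022     ]
[ 15 115 158] [ 11 129 111] [ 13 112  66]
(array([ 0.42963172, -0.33361734]), np.float64(78.75), np.float32(3158.0))
[[85,-1,-4,22,0,-0.3,0.1],[85,-1,-4,22,0,-0.3,0.1],[85,-1,-3,22,0.1,-0.3,0.1],[85,-1.8,-3.6,22.2,0,-0.2,0]]
```

Call:
apply_moves:
  plan:
    - [85,-1,-4,22,0,-0.3,0.1]
    - [85,-1,-4,22,0,-0.3,0.1]
    - [85,-1,-3,22,0.1,-0.3,0.1]
    - [85,-1,-3,17,0,-0.2,0]
    - [85,0,0,0,0,0,0]

```text
clock: 25.78
ee_pos: [0.429, -0.3301, 0.0489]
tool_rot: [[-0.999, 0.047, 0.003], [0.047, 0.999, -0.001], [-0.003, -0.001, -1.0]]
force: [0.6, -0.4, 0.1]
grip_width: 1.0
```

```bash
python3 - <<'E'
from h import *
s=robot.observe();img=robot.snapshot('wrist');print(s['ee_pos'],s['force'])
x=lidfit(img,.006,[.4297,-.333],s);print(x)
x=[.4270,-.3335]
rows((*x,.0255),yaw=86.9,step=8,grip=85)
E
```

```text
[ 0.42897727 -0.33005193  0.04890178] [ 0.61670591 -0.3725702   0.14493193]
(array([ 0.33142055, -0.32478862]), np.float64(181299.625), np.float32(192298.0))
[[85,1,-1,6,0,0.1,0.1],[85,0,-1,6,0,0,0.1],[85,1,-1,6,0,0.1,0.1],[85,0.3,-0.2,6.4,-0.1,0,0.1]]
```

Call:
apply_moves:
  plan:
    - [85,1,-1,6,0,0,0.1]
    - [85,1,-1,6,0,0,0.1]
    - [85,1,-1,6,0,0,0.1]
    - [85,0,-1,5,0,0,0.1]
    - [85,0,0,0,0,0,0]

```text
clock: 26.45
ee_pos: [0.4271, -0.3352, 0.0276]
tool_rot: [[-0.999, 0.054, 0.007], [0.054, 0.999, -0.004], [-0.007, -0.004, -1.0]]
force: [0.4, -0.2, 1.0]
grip_width: 0.993
```

Call:
apply_moves:
  plan:
    - [45,0,0,0,0,0,0]
    - [45,0,0,0,0,0,0]
    - [45,0,0,0,0,0,0]
    - [45,0,0,0,0,0,0]
  grip_force: 30

```text
clock: 26.95
ee_pos: [0.4276, -0.3355, 0.0284]
tool_rot: [[-0.999, 0.054, 0.008], [0.054, 0.999, -0.005], [-0.008, -0.005, -1.0]]
force: [-0.4, 0.8, -0.1]
grip_width: 0.674
```

```bash
python3 - <<'E'
from h import *
s=robot.observe();p=s['ee_pos']
a=rows((p[0]-.005,p[1],.10),yaw=86.9,step=25,grip=45)
a=rows((.65,.06,.21),yaw=86.9,step=50,grip=45,start=a)
E
```

```text
[[45,1,0,-24,-0.1,0.2,0],[45,2,0,-24,-0.1,0.1,0],[45,1.6,-0.5,-23.6,-0.1,0.2,0]]
[[45,-21,41,-11,0,0,0],[45,-21,41,-11,0,0,0],[45,-20,41,-11,0,0,0],[45,-21,41,-11,0,0,0],[45,-20,41,-11,0,0,0],[45,-21,40,-11,0,0,0],[45,-20,41,-11,0,0,0],[45,-21,40,-11,0,0,0],[45,-20,41,-11,0,0,0],[45,-20.7,40.2,-11,0,0,0]]
```

Call:
apply_moves:
  plan:
    - [45,1,0,-10,0,0.1,0]
    - [45,1,0,-24,0,0.1,0]
    - [45,1,0,-35,0,0.1,0]
    - [45,1,10,-40,0,0.1,0]
    - [45,-10,41,-11,0,0,0]
    - [45,-21,41,-11,0,0,0]
    - [45,-20,41,-11,0,0,0]
    - [45,-21,41,-11,0,0,0]

```text
clock: 27.95
ee_pos: [0.5048, -0.1623, 0.1903]
tool_rot: [[-0.998, 0.06, 0.003], [0.06, 0.998, -0.006], [-0.003, -0.006, -1.0]]
force: [0.1, -0.9, 0.2]
grip_width: 0.683
```

Call:
apply_moves:
  plan:
    - [45,-22,41,-5,0,0,0]
    - [45,-24,40,-5,0,0,0]
    - [45,-24,41,0,0,0,0]
    - [45,-24,40,0,0,0,0]
    - [45,-24,36,0,0,0,0]
    - [45,-16,16,0,0,0,0]
    - [45,0,0,0,0,0,0]
    - [45,0,0,0,0,0,0]

```text
clock: 28.95
ee_pos: [0.6556, 0.0533, 0.2071]
tool_rot: [[-0.998, 0.056, 0.01], [0.056, 0.998, -0.008], [-0.01, -0.007, -1.0]]
force: [-0.8, -0.7, -0.5]
grip_width: 0.677
```

```bash
python3 - <<'E'
from h import *
s=robot.observe();img=robot.snapshot('wrist');save(img,'w6');print(s['ee_pos'],s['force'],s['grip_width'])
for r in jars('wrist',img,.005,s): print(np.round(r[0],4),r[1:])
for d in robot.search_frame('wrist','lid1'):print(d)
E
```

```text
[0.65557633 0.05330013 0.20712852] [-0.8400376  -0.71333906 -0.48953466] 0.6766568452213673
[0.5924 0.014 ] (np.float64(1484.4375), np.float32(2577.0))
[0.5987 0.1227] (np.float64(1300.5625), np.float32(3028.0))
[0.6009 0.2192] (np.float64(3002.4375), np.float32(2454.0))
{'at': [246.3, 258.5], 'confidence': 0.61}
{'at': [120.8, 434.5], 'confidence': 0.51}
```

View pics/w6.png

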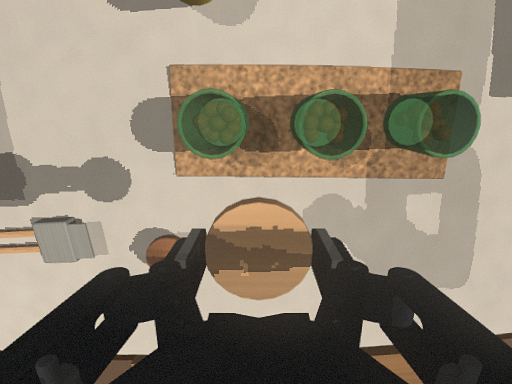

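The held lid is level, centred at about (row 248.5, col 259). The rims of the three upright jars on the mat are at about (col,row) (213.5,123.5), (331.5,125) and (446,124).

```bash
python3 - <<'E'
from h import *
s=robot.observe();p=s['ee_pos']
for c,r in [(213.5,123.5),(331.5,125),(446,124)]: print(np.round(pix2w('wrist',r,c,.080,s),4))
l=pix2w('wrist',248.5,259,p[2]-.0064,s);print('lid',l,'rel tool',np.array(s['tool_rot']).T@(l-p))
img=robot.snapshot('wrist')
g=cv2.cvtColor(np.asarray(img),cv2.COLOR_RGB2GRAY)
print(cv2.HoughCircles(cv2.GaussianBlur(g,(3,3),0),cv2.HOUGH_GRADIENT,1.0,60,param1=60,param2=16,minRadius=30,maxRadius=56)[0][:8])
rows((.590,.0128,.14),yaw=86.9,step=30,grip=45)
E
```

```text
[0.591  0.0147 0.08  ]
[0.5983 0.1219 0.08  ]
[0.6018 0.2299 0.08  ]
lid [0.6544798  0.05315119 0.20084772] rel tool [0.00113719 0.00017279 0.0063871 ]
[[256.5 249.5  52.1]
 [231.5 113.5  49.9]
 [317.5 127.5  49.9]
 [430.5 126.5  47.7]
 [318.5 192.5  46.6]
 [282.5  61.5  55.4]
 [382.5  52.5  52.1]
 [184.5 191.5  43.3]]
[[45,16,-11,17,-0.1,0.2,0],[45,16,-11,17,-0.1,0.1,-0.1],[45,16,-11,16,-0.1,0.2,0],[45,15.6,-10.4,17,-0.1,0.1,-0.1]]
```

Call:
apply_moves:
  plan:
    - [45,16,-10,17,-0.1,0.2,0]
    - [45,16,-10,17,-0.1,0.1,-0.1]
    - [45,16,-10,16,-0.1,0.2,0]
    - [45,12,-8,12,-0.1,0.1,-0.1]
    - [45,0,0,0,0,0,0]
    - [45,0,0,0,0,0,0]

```text
clock: 29.85
ee_pos: [0.5912, 0.0137, 0.146]
tool_rot: [[-0.998, 0.059, 0.004], [0.059, 0.998, -0.0], [-0.004, -0.0, -1.0]]
force: [-0.5, 0.0, 0.1]
grip_width: 0.682
```

```bash
python3 - <<'E'
from h import *
s=robot.observe();print(s['ee_pos'],s['tool_rot'])
rows((.5915,.0135,.105),yaw=86.9,step=8,grip=45)
E
```

```text
[0.59119281 0.01371978 0.14599036] [[-9.98277373e-01  5.85380512e-02  3.94765274e-03]
 [ 5.85370358e-02  9.98285168e-01 -3.72368192e-04]
 [-3.96268089e-03 -1.40642851e-04 -9.99992139e-01]]
[[45,0,0,7,0,0,0],[45,0,0,7,0,0,-0.1],[45,0,0,7,0,0.1,0],[45,0,0,7,0,0,-0.1],[45,0,0,6,0,0.1,0],[45,-0.2,-0.2,7,0,0,-0.1]]
```

Call:
apply_moves:
  plan:
    - [45,0,0,8,0,0,0]
    - [45,0,0,8,0,0,0]
    - [45,0,0,8,0,0.1,0]
    - [45,0,0,8,0,0,0]
    - [45,0,0,5,0,0.1,0]
    - [45,0,0,0,0,0,0]

```text
clock: 30.6
ee_pos: [0.5922, 0.0144, 0.1066]
tool_rot: [[-0.998, 0.058, 0.001], [0.058, 0.998, -0.0], [-0.001, -0.0, -1.0]]
force: [0.1, -0.0, 0.5]
grip_width: 0.685
```

Call:
apply_moves:
  plan:
    - [45,0,0,4,0,0,0]
    - [45,0,0,3,0,0,0]

```text
clock: 30.85
ee_pos: [0.5926, 0.0143, 0.0999]
tool_rot: [[-0.998, 0.058, 0.002], [0.058, 0.998, -0.0], [-0.002, -0.0, -1.0]]
force: [0.1, -0.3, -0.1]
grip_width: 0.684
```

Call:
apply_moves:
  plan:
    - [45,0,0,3,0,0,0]
    - [45,0,0,3,0,0,0]

```text
clock: 31.1
ee_pos: [0.5934, 0.0139, 0.0964]
tool_rot: [[-0.998, 0.058, 0.005], [0.058, 0.998, -0.001], [-0.005, -0.001, -1.0]]
force: [-7.5, -0.9, 18.3]
grip_width: 0.683
```

Contact came exactly at the seated height of 0.0964. I'll release, rise, and head for the plunger with the fingers shut.

Call:
apply_moves:
  plan:
    - [45,0,0,-1,0,0,0]
    - [85,0,0,0,0,0,0]
    - [85,0,0,0,0,0,0]
    - [85,0,0,0,0,0,0]
    - [85,0,0,-25,0,0,0]
    - [85,0,0,-35,0,0,0]
    - [60,-10,0,-40,0,0,0]
    - [0,0,0,0,0,0,0]

```text
clock: 32.1
ee_pos: [0.6027, 0.0135, 0.1989]
tool_rot: [[-0.998, 0.058, 0.003], [0.058, 0.998, -0.001], [-0.003, -0.001, -1.0]]
force: [0.2, 0.7, 0.2]
grip_width: 0.597
```

```bash
python3 - <<'E'
from h import *
s=robot.observe();print(s['ee_pos']); img=robot.snapshot('wrist');save(img,'w7')
rows((.601,-.342,.19),yaw=86.9,step=55,grip=0)
t=robot.snapshot('top')
for r in jars('top',t,.005): print(np.round(r[0],4),r[1:])
E
```

```text
[0.6027046  0.01353872 0.19894982]
[[0,-3,-51,1,0,0,0],[0,-3,-51,1,0,0,0],[0,-3,-51,1,0,0,0],[0,-3,-51,1,0,0,-0.1],[0,-3,-50,1,0,0,0],[0,-2,-51,1,0,0,-0.1],[0,-2.6,-50,0.6,0,-0.1,0]]
[0.5988 0.1236] (np.float64(52.8125), np.float32(571.0))
[0.6022 0.2331] (np.float64(61.5625), np.float32(590.0))
```

View pics/w7.png

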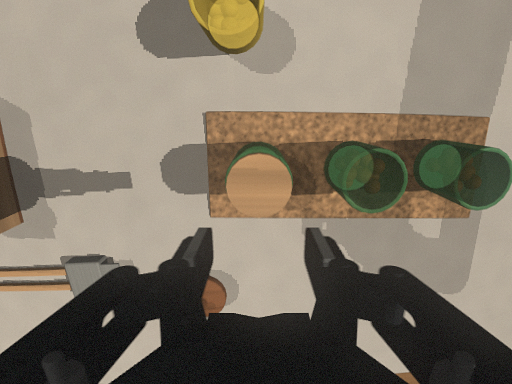

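Lid 1 sits level on the right-hand jar. Next is the second stroke.

Call:
apply_moves:
  plan:
    - [0,-3,-51,0,0,0,0]
    - [0,-3,-51,0,0,0,0]
    - [0,-3,-51,0,0,0,0]
    - [0,-3,-51,0,0,0,-0.1]
    - [0,-3,-50,0,0,0,0]
    - [0,-2,-51,0,0,0,-0.1]
    - [0,-1,-35,0,0,0,0]
    - [0,0,0,0,0,0,0]

```text
clock: 33.2
ee_pos: [0.5939, -0.3343, 0.176]
tool_rot: [[-0.998, 0.052, -0.028], [0.051, 0.999, 0.01], [0.029, 0.009, -1.0]]
force: [-0.2, 0.5, -0.2]
grip_width: -0.002
```

```bash
python3 - <<'E'
from h import *
s=robot.observe();print(s['ee_pos'],s['joint_vel'])
rows((.601,-.342,.16),yaw=86.9,step=12,grip=0)
E
```

```text
[ 0.59391858 -0.33428395  0.17596448] [ 0.02773064 -0.00315486  0.03237639  0.01636166  0.00101918  0.0042547 ]
[[0,-4,-4,8,0.2,-0.8,0.1],[0,-3.8,-3.4,7.7,0.3,-0.9,0.1]]
```

Call:
apply_moves:
  plan:
    - [0,-4,-4,8,0.2,-0.8,0]
    - [0,-3,-4,8,0.3,-0.8,0]
    - [0,0,0,8,0,0,0]
    - [0,1,0,9,0,0,0]
    - [0,1,0,11,0,0,0]
    - [0,1,0,12,0,0.2,0]
    - [0,2,0,12,0,0.3,0]
    - [0,2,0,12,0,0.3,0]

```text
clock: 34.2
ee_pos: [0.6011, -0.3412, 0.1226]
tool_rot: [[-0.999, 0.045, 0.015], [0.044, 0.999, -0.02], [-0.016, -0.02, -1.0]]
force: [-22.9, 13.8, 53.9]
grip_width: 0.003
```

Call:
apply_moves:
  plan:
    - [0,2,0,12,0,0.5,0]
    - [0,2,0,12,0,0.5,0]
    - [0,1,0,10,0,0.5,0]

```text
clock: 34.58
ee_pos: [0.6012, -0.3408, 0.1228]
tool_rot: [[-0.999, 0.041, 0.012], [0.041, 0.999, -0.034], [-0.013, -0.034, -0.999]]
force: [-19.7, 11.5, 35.7]
grip_width: 0.003
```

Fully down. I'll let it up and go above the tongue.

Call:
apply_moves:
  plan:
    - [0,0,0,-15,0,0,0]
    - [0,0,0,-30,0,0,0]
    - [0,0,0,-25,0,0,0]
    - [85,30,0,0,-0.5,0.2,0]
    - [85,45,0,5,-0.5,0.2,0]
    - [85,45,0,5,-0.5,0.2,0]
    - [85,35,0,5,-0.4,0.2,0]
    - [85,0,0,0,0,0,0]

```text
clock: 35.58
ee_pos: [0.4436, -0.3261, 0.1794]
tool_rot: [[-1.0, 0.031, 0.005], [0.031, 1.0, -0.003], [-0.005, -0.003, -1.0]]
force: [-0.3, -0.3, -0.2]
grip_width: 0.99
```

```bash
python3 - <<'E'
from h import *
s=robot.observe();img=robot.snapshot('wrist');save(img,'w8');print(s['ee_pos'],s['joint_vel'][:3])
x=lidfit(img,.006,[.4297,-.333],s);print(x)
for d in robot.search_frame('wrist','plunger_top'):print(d)
rows((x[0][0]-.003,x[0][1],.10),yaw=86.9,step=30,grip=85)
E
```

```text
[ 0.44360546 -0.32610442  0.17938762] [ 0.0251279   0.00757493 -0.02879194]
(array([ 0.4289993 , -0.33382839]), np.float64(283.1875), np.float32(2676.0))
[[85,7,-3,27,-0.1,0.1,0.5],[85,6,-2,27,-0.1,0.1,0.4],[85,6.7,-3,26.1,0,0.2,0.5]]
```

Call:
apply_moves:
  plan:
    - [85,7,-3,27,-0.1,0.1,0.5]
    - [85,6,-2,27,-0.1,0.1,0.4]
    - [85,6,-3,22,0,0.1,0.5]
    - [85,0,0,0,0,0,0]
    - [85,0,0,0,0,0,0]

```text
clock: 36.3
ee_pos: [0.4328, -0.3334, 0.1042]
tool_rot: [[-0.999, 0.049, 0.007], [0.049, 0.999, -0.004], [-0.007, -0.004, -1.0]]
force: [0.8, -0.4, -0.4]
grip_width: 0.996
```

```bash
python3 - <<'E'
from h import *
s=robot.observe();img=robot.snapshot('wrist');print(s['ee_pos'],s['joint_vel'][:3])
x=lidfit(img,.006,[.429,-.333],s);print(x)
rows((.427,x[0][1],.0265),yaw=86.9,step=12,grip=85)
E
```

```text
[ 0.43282301 -0.33339603  0.10423064] [ 0.00503191  0.01323936 -0.00082327]
(array([ 0.42885307, -0.3337634 ]), np.float64(110.5625), np.float32(4098.0))
[[85,1,0,11,0,0.1,0],[85,1,0,11,0,0.1,0.1],[85,1,0,11,0,0,0],[85,1,0,11,-0.1,0.1,0.1],[85,1,0,11,0,0,0],[85,0,0,11,-0.1,0.1,0.1],[85,1,-0.5,11.6,0,0,0]]
```

Call:
apply_moves:
  plan:
    - [85,1,0,11,0,0.1,0]
    - [85,1,0,11,0,0.1,0.1]
    - [85,1,0,11,0,0,0]
    - [85,1,0,11,0,0.1,0.1]
    - [85,1,0,11,0,0,0]
    - [85,1,0,11,0,0.1,0]
    - [85,1,0,9,0,0,0]
    - [85,0,0,0,0,0,0]

```text
clock: 37.35
ee_pos: [0.4262, -0.3333, 0.0245]
tool_rot: [[-0.999, 0.052, 0.0], [0.052, 0.999, -0.004], [-0.001, -0.004, -1.0]]
force: [-0.3, 0.9, 0.4]
grip_width: 0.996
```

Call:
apply_moves:
  plan:
    - [45,0,0,0,0,0,0]
    - [45,0,0,0,0,0,0]
    - [45,0,0,0,0,0,0]
    - [45,0,0,0,0,0,0]
  grip_force: 30

```text
clock: 37.85
ee_pos: [0.427, -0.334, 0.0262]
tool_rot: [[-0.999, 0.052, 0.003], [0.052, 0.999, -0.006], [-0.003, -0.006, -1.0]]
force: [-0.5, 0.5, -0.3]
grip_width: 0.683
```

Call:
apply_moves:
  plan:
    - [45,1,0,-10,0,0.1,0]
    - [45,1,0,-24,0,0.1,0]
    - [45,1,0,-35,0,0.1,0]
    - [45,1,10,-40,0,0.1,0]
    - [45,-8,45,-11,0,0,0]
    - [45,-16,48,-8,0,0,0]
    - [45,-18,48,-5,0,0,0]
    - [45,-19,48,0,0,0,0]

```text
clock: 38.85
ee_pos: [0.4955, -0.135, 0.1683]
tool_rot: [[-0.998, 0.059, 0.001], [0.059, 0.998, -0.008], [-0.001, -0.008, -1.0]]
force: [0.2, 0.1, 0.1]
grip_width: 0.683
```

```bash
python3 - <<'E'
from h import *
s=robot.observe();print(s['ee_pos'],s['grip_width'])
rows((.599,.1225,.17),yaw=86.9,step=50,grip=45)
E
```

```text
[ 0.49552983 -0.13504552  0.16825948] 0.6834151537555864
[[45,-15,44,-1,-0.1,0,0],[45,-15,44,0,-0.1,0,-0.1],[45,-15,44,-1,-0.1,0,0],[45,-14,44,0,-0.1,0,-0.1],[45,-15,44,0,0,0,0],[45,-14.6,43,-0.7,-0.1,0.1,-0.1]]
```

Call:
apply_moves:
  plan:
    - [45,-15,44,-1,-0.1,0,0]
    - [45,-15,44,0,-0.1,0,0]
    - [45,-15,44,-1,-0.1,0,0]
    - [45,-14,43,0,-0.1,0,0]
    - [45,-14,43,0,0,0,0]
    - [45,-8,22,-1,0,0,0]
    - [45,0,0,0,0,0,0]
    - [45,0,0,0,0,0,0]

```text
clock: 39.85
ee_pos: [0.5928, 0.1107, 0.1766]
tool_rot: [[-0.999, 0.054, 0.007], [0.054, 0.999, -0.002], [-0.007, -0.002, -1.0]]
force: [0.1, -0.2, -0.4]
grip_width: 0.686
```

```bash
python3 - <<'E'
from h import *
s=robot.observe();print(s['ee_pos'],s['grip_width'])
t=robot.snapshot('top')
for r in jars('top',t,.005): print(np.round(r[0],4),r[1:])
rows((.599,.1225,.105),yaw=86.9,step=9,grip=45)
E
```

```text
[0.59283314 0.11069667 0.17660307] 0.6859471589497287
[0.6015 0.2338] (np.float64(246.25), np.float32(405.0))
[[45,-1,1,8,0,0,0],[45,0,1,8,0,0.1,0],[45,-1,1,8,0,0,0],[45,-1,2,8,0,0.1,0],[45,0,1,8,0,0,0],[45,-1,2,8,0,0.1,0],[45,0,1,8,0,0,0],[45,-1,2,8,0,0.1,0],[45,-0.2,1.3,7.7,-0.1,0,0]]
```

Call:
apply_moves:
  plan:
    - [45,-2,4,9,0,0,0]
    - [45,-1,3,9,0,0.1,0]
    - [45,-2,2,9,0,0,0]
    - [45,-1,2,9,0,0.1,0]
    - [45,0,1,9,0,0,0]
    - [45,0,0,9,0,0,0]
    - [45,0,0,9,0,0,0]
    - [45,0,0,2,0,0,0]

```text
clock: 40.9
ee_pos: [0.5994, 0.1206, 0.1061]
tool_rot: [[-0.998, 0.057, 0.002], [0.057, 0.998, -0.002], [-0.002, -0.002, -1.0]]
force: [-0.1, -0.3, -0.5]
grip_width: 0.685
```

Call:
apply_moves:
  plan:
    - [45,0,0,0,0,0,0]

```text
clock: 41.02
ee_pos: [0.5995, 0.1206, 0.1061]
tool_rot: [[-0.998, 0.057, 0.002], [0.057, 0.998, -0.002], [-0.002, -0.002, -1.0]]
force: [0.2, -0.6, -0.1]
grip_width: 0.687
```

Call:
apply_moves:
  plan:
    - [45,0,2,3,0,0,0]
    - [45,0,0,3,0,0,0]
    - [45,0,0,2,0,0,0]

```text
clock: 41.4
ee_pos: [0.6003, 0.1227, 0.0994]
tool_rot: [[-0.998, 0.057, 0.004], [0.057, 0.998, -0.002], [-0.004, -0.002, -1.0]]
force: [-2.9, -2.3, 8.4]
grip_width: 0.687
```

Call:
apply_moves:
  plan:
    - [45,0,0,3,0,0,0]
    - [45,0,0,3,0,0,0]

```text
clock: 41.65
ee_pos: [0.6018, 0.1222, 0.0996]
tool_rot: [[-0.998, 0.058, 0.009], [0.058, 0.998, -0.003], [-0.01, -0.002, -1.0]]
force: [-7.0, -2.3, 15.8]
grip_width: 0.681
```

Contact is about 5 mm too high, so the plug is on the rim. I'll back off and look.

Call:
apply_moves:
  plan:
    - [45,0,0,-10,0,0,0]
    - [45,0,0,-30,0,0,0]
    - [45,-10,0,-40,0,0,0]
    - [45,-25,-10,-10,0,0,0]
    - [45,-12,0,0,0,0,0]
    - [45,0,0,0,0,0,0]
    - [45,0,0,0,0,0,0]

```text
clock: 42.52
ee_pos: [0.6482, 0.1098, 0.1952]
tool_rot: [[-0.998, 0.057, 0.012], [0.057, 0.998, -0.002], [-0.012, -0.002, -1.0]]
force: [-0.2, 0.6, -2.1]
grip_width: 0.686
```

```bash
python3 - <<'E'
from h import *
s=robot.observe();img=robot.snapshot('wrist');save(img,'w9');print(s['ee_pos'],s['grip_width'],s['joint_vel'][:3])
E
```

```text
[0.64824602 0.10975861 0.19521102] 0.6855775282337517 [-0.00209924  0.00302092 -0.00060673]
```

View pics/w9.png

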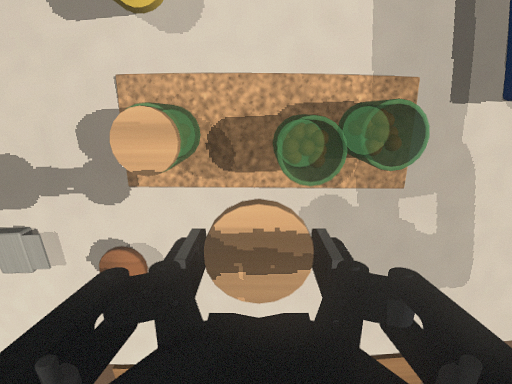

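The middle jar was knocked: its rim is now at (row 150, col 312), still upright on the mat. The left jar's rim is at (134.5, 394), lid 1 at (140, 145) and the held lid at (251, 259).

```bash
python3 - <<'E'
from h import *
s=robot.observe();p=s['ee_pos']
for n,c,r,z in [('mid',312,150,.08),('left',394,134.5,.08),('lid1',145,140,.09),('held',259,251,p[2]-.0042)]: print(n,np.round(pix2w('wrist',r,c,z,s),4))
t=robot.snapshot('top')
for r in jars('top',t,.005): print(np.round(r[0],4),r[1:])
for q in [(.608,.14),(.606,.1420),(.602,.232)]: print(w2pix('wrist',(*q,.08),s))
E
```

```text
mid [0.6113 0.1592 0.08  ]
left [0.6012 0.2323 0.08  ]
lid1 [0.5929 0.0162 0.09  ]
held [0.6474 0.11   0.1909]
[0.6034 0.2343] (np.float64(99.6875), np.float32(552.0))
(np.float64(147.4838903075719), np.float64(290.29920991074425))
(np.float64(145.0884138277494), np.float64(292.5054368137299))
(np.float64(135.43899684880222), np.float64(393.5713816116761))
```

```bash
python3 - <<'E'
from h import *
a=rows((.612,.1595,.15),yaw=86.9,step=30,grip=45)
E
```

```text
[[45,13,16,15,0,0.2,-0.1],[45,13,16,15,-0.1,0.2,0],[45,13.2,15.6,14.8,0,0.3,-0.1]]
```

Call:
apply_moves:
  plan:
    - [45,13,16,15,0,0.2,0]
    - [45,13,17,15,-0.1,0.2,0]
    - [45,9,15,12,0,0.3,0]
    - [45,0,0,0,0,0,0]
    - [45,0,0,0,0,0,0]

```text
clock: 43.25
ee_pos: [0.6146, 0.161, 0.1521]
tool_rot: [[-0.998, 0.057, -0.0], [0.057, 0.998, -0.0], [0.0, -0.0, -1.0]]
force: [0.8, -0.2, -0.7]
grip_width: 0.682
```

```bash
python3 - <<'E'
from h import *
s=robot.observe();print(s['ee_pos'])
rows((.612,.1595,.105),yaw=86.9,step=8,grip=45)
E
```

```text
[0.61455983 0.16101874 0.1520543 ]
[[45,0,0,8,0,0,0],[45,0,0,8,0,0,0],[45,1,0,8,0,0,0],[45,0,-1,8,0,0,-0.1],[45,1,0,8,0,0,0],[45,0.5,-0.6,7.1,0,0,-0.1]]
```

Call:
apply_moves:
  plan:
    - [45,1,-1,9,0,0,0]
    - [45,1,0,9,0,0,0]
    - [45,1,-1,9,0,0,0]
    - [45,1,0,9,0,0,0]
    - [45,0,0,8,0,0,0]
    - [45,0,0,0,0,0,0]

```text
clock: 44.0
ee_pos: [0.6109, 0.1575, 0.105]
tool_rot: [[-0.998, 0.059, -0.0], [0.059, 0.998, -0.001], [-0.0, -0.001, -1.0]]
force: [-1.0, 0.7, -0.6]
grip_width: 0.683
```

Call:
apply_moves:
  plan:
    - [45,1,0,4,0,0,0]
    - [45,0,0,3,0,0,0]

```text
clock: 44.25
ee_pos: [0.6102, 0.1577, 0.0983]
tool_rot: [[-0.998, 0.059, 0.001], [0.059, 0.998, -0.001], [-0.001, -0.0, -1.0]]
force: [-0.7, 0.4, -0.6]
grip_width: 0.686
```

Call:
apply_moves:
  plan:
    - [45,0,0,3,0,0,0]
    - [45,0,0,2,0,0,0]

```text
clock: 44.5
ee_pos: [0.6104, 0.1578, 0.0934]
tool_rot: [[-0.998, 0.059, 0.002], [0.059, 0.998, -0.0], [-0.002, -0.0, -1.0]]
force: [-2.0, -0.9, 8.3]
grip_width: 0.683
```

It seated at 0.0934. I'll release and make the third stroke.

Call:
apply_moves:
  plan:
    - [45,0,0,1,0,0,0]
    - [85,0,0,0,0,0,0]
    - [85,0,0,0,0,0,0]
    - [85,0,0,0,0,0,0]
    - [85,0,0,-25,0,0,0]
    - [85,0,0,-35,0,0,0]
    - [60,0,0,-40,0,0,0]
    - [0,0,0,0,0,0,0]

```text
clock: 45.5
ee_pos: [0.61, 0.1577, 0.195]
tool_rot: [[-0.998, 0.059, 0.001], [0.059, 0.998, -0.001], [-0.001, -0.001, -1.0]]
force: [1.2, -0.6, -0.7]
grip_width: 0.597
```

```bash
python3 - <<'E'
from h import *
s=robot.observe();print(s['ee_pos']); save(robot.snapshot('wrist'),'w10')
rows((.601,-.342,.19),yaw=86.9,step=58,grip=0)
E
```

```text
[0.61004577 0.15772336 0.19503887]
[[0,-2,-55,0,0,0,0],[0,-2,-56,0,0,0,0],[0,-2,-55,0,0,0,0],[0,-3,-56,1,0,0,0],[0,-2,-55,0,0,0,-0.1],[0,-2,-56,1,0,0,0],[0,-3,-55,0,0,-0.1,-0.1],[0,-2,-56,1,0,0,0],[0,-2.6,-55.2,0.1,-0.1,-0.1,-0.1]]
```

View pics/w10.png

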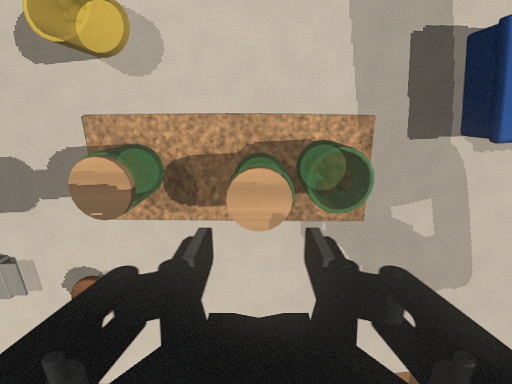

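Both lids are on, at cols 102 and 259; the left jar is still open.

Call:
apply_moves:
  plan:
    - [0,-2,-55,0,0,0,0]
    - [0,-2,-56,0,0,0,0]
    - [0,-2,-55,0,0,0,0]
    - [0,-3,-56,0,0,0,0]
    - [0,-2,-55,0,0,0,-0.1]
    - [0,-2,-56,0,0,0,0]
    - [0,-3,-55,0,0,0,0]
    - [0,-2,-54,0,0,0,0]

```text
clock: 46.55
ee_pos: [0.5978, -0.293, 0.1768]
tool_rot: [[-0.999, 0.049, -0.024], [0.049, 0.999, 0.004], [0.024, 0.003, -1.0]]
force: [1.1, -0.5, 0.7]
grip_width: 0.0
```

Call:
apply_moves:
  plan:
    - [0,-2,-42,0,0,-0.3,0]
    - [0,0,0,0,0,0,0]
    - [0,0,0,0,0,0,0]

```text
clock: 46.92
ee_pos: [0.5949, -0.3392, 0.1696]
tool_rot: [[-0.998, 0.054, -0.026], [0.054, 0.999, 0.009], [0.027, 0.007, -1.0]]
force: [0.1, 0.2, -0.5]
grip_width: -0.003
```

```bash
python3 - <<'E'
from h import *
s=robot.observe();print(s['ee_pos'],s['joint_vel'])
rows((.601,-.342,.16),yaw=86.9,step=12,grip=0)
E
```

```text
[ 0.59485211 -0.33920622  0.16961177] [-0.01679406  0.01877936  0.00323913 -0.00421137 -0.00364919 -0.00156772]
[[0,-6.5,-2.5,9.4,0.4,-1.5,0]]
```

Call:
apply_moves:
  plan:
    - [0,-4,-1,4,0.2,-0.8,0]
    - [0,-3,-1,6,0.2,-0.7,0]
    - [0,0,0,8,0,0,0]
    - [0,1,0,9,0,0,0]
    - [0,1,0,11,0,0,0]
    - [0,1,0,12,0,0.2,0]
    - [0,2,0,12,0,0.3,0]
    - [0,2,0,12,0,0.3,0]

```text
clock: 47.92
ee_pos: [0.6033, -0.3393, 0.1226]
tool_rot: [[-0.999, 0.047, 0.016], [0.047, 0.999, -0.017], [-0.017, -0.016, -1.0]]
force: [-23.3, 15.2, 56.8]
grip_width: 0.002
```

Call:
apply_moves:
  plan:
    - [0,2,0,12,0,0.5,0]
    - [0,2,0,12,0,0.5,0]
    - [0,1,0,10,0,0.5,0]

```text
clock: 48.3
ee_pos: [0.6034, -0.339, 0.1228]
tool_rot: [[-0.999, 0.044, 0.013], [0.043, 0.999, -0.029], [-0.014, -0.028, -1.0]]
force: [-18.6, 11.2, 36.0]
grip_width: -0.0
```

Call:
apply_moves:
  plan:
    - [0,0,0,-15,0,0,0]
    - [0,0,0,-30,0,0,0]
    - [0,0,0,-25,0,0,0]
    - [85,30,0,0,-0.5,0.2,0.3]
    - [85,45,-1,5,-0.5,0.2,0.3]
    - [85,45,-1,5,-0.5,0.2,0.3]
    - [85,35,-1,5,-0.4,0.2,0]
    - [85,0,0,0,0,0,0]

```text
clock: 49.3
ee_pos: [0.4448, -0.3288, 0.1798]
tool_rot: [[-0.999, 0.054, 0.006], [0.054, 0.999, 0.002], [-0.006, 0.002, -1.0]]
force: [0.2, -0.4, 0.5]
grip_width: 0.994
```

```bash
python3 - <<'E'
from h import *
s=robot.observe();img=robot.snapshot('wrist');save(img,'w11');print(s['ee_pos'],s['joint_vel'][:3])
x=lidfit(img,.006,[.4297,-.333],s);print(x)
rows((x[0][0]-.0015,x[0][1],.10),yaw=86.9,step=30,grip=85)
E
```

```text
[ 0.4447964  -0.32881218  0.17978018] [ 0.02166024  0.00879621 -0.02953315]
(array([ 0.42897446, -0.33370049]), np.float64(275.3125), np.float32(2679.0))
[[85,6,-2,27,0,0.1,0],[85,6,-2,27,0,0.2,0],[85,6.6,-1.9,26.2,0.1,0.1,0]]
```

Call:
apply_moves:
  plan:
    - [85,6,-2,27,0,0.1,0]
    - [85,6,-2,27,0,0.1,0]
    - [85,5,-2,22,0,0.1,0]
    - [85,0,0,0,0,0,0]
    - [85,0,0,0,0,0,0]

```text
clock: 49.98
ee_pos: [0.4348, -0.3337, 0.1045]
tool_rot: [[-0.999, 0.049, 0.008], [0.048, 0.999, -0.002], [-0.008, -0.002, -1.0]]
force: [0.5, -0.2, -0.7]
grip_width: 0.995
```

```bash
python3 - <<'E'
from h import *
s=robot.observe();img=robot.snapshot('wrist');print(s['ee_pos'],s['joint_vel'][:3])
x=lidfit(img,.006,[.429,-.333],s);print(x)
rows((.427,x[0][1],.0265),yaw=86.9,step=12,grip=85)
E
```

```text
[ 0.43476425 -0.33373722  0.10447671] [ 0.00668578  0.01277888 -0.00059124]
(array([ 0.42874722, -0.33375437]), np.float64(528.0), np.float32(4553.0))
[[85,1,0,11,0,0.1,0],[85,1,0,11,0,0.1,0.1],[85,1,0,11,0,0.1,0],[85,1,0,11,0,0,0.1],[85,1,0,11,0,0.1,0],[85,1,0,11,-0.1,0,0.1],[85,2,-0.4,11.9,0,0.1,0]]
```

Call:
apply_moves:
  plan:
    - [85,1,0,11,0,0.1,0]
    - [85,1,0,11,0,0.1,0.1]
    - [85,1,0,11,0,0.1,0]
    - [85,1,0,11,0,0,0.1]
    - [85,1,0,11,0,0.1,0]
    - [85,1,0,11,0,0.1,0]
    - [85,1,0,9,0,0,0]
    - [85,0,0,0,0,0,0]

```text
clock: 51.02
ee_pos: [0.4281, -0.3335, 0.0248]
tool_rot: [[-0.999, 0.052, -0.0], [0.052, 0.999, -0.002], [0.0, -0.002, -1.0]]
force: [0.1, -0.0, 0.4]
grip_width: 0.996
```

Call:
apply_moves:
  plan:
    - [45,0,0,0,0,0,0]
    - [45,0,0,0,0,0,0]
    - [45,0,0,0,0,0,0]
    - [45,0,0,0,0,0,0]
  grip_force: 30

```text
clock: 51.52
ee_pos: [0.429, -0.3342, 0.0264]
tool_rot: [[-0.999, 0.052, 0.002], [0.052, 0.999, -0.004], [-0.002, -0.004, -1.0]]
force: [-0.1, 0.1, -0.0]
grip_width: 0.682
```

```bash
python3 - <<'E'
from h import *
s=robot.observe();p=s['ee_pos'];print(p,s['grip_width'],s['joints'])
a=rows((p[0]-.005,p[1],.16),yaw=86.9,step=30,grip=45)
a=rows((.675,.20,.20),yaw=5,step=50,grip=45,start=a)
E
```

```text
[ 0.42896388 -0.33424947  0.0264434 ] 0.6820790381094923 [-7.28838734e-01  2.94468873e-01  1.59036779e+00 -2.16435225e-03
  1.25242942e+00 -2.24707636e+00]
[[45,1,0,-27,0,0,0],[45,1,0,-27,-0.1,0,0],[45,1,0,-27,0,0,0],[45,1,0,-26,-0.1,0.1,0.1],[45,0.8,-0.7,-26.6,0,0,0]]
[[45,-19,46,-3,0,0,6.8],[45,-13,47,-3,0,0,6.8],[45,-7,49,-3,0,0,6.8],[45,-1,49,-3,0,0,6.8],[45,4,49,-4,0,0,6.8],[45,10,48,-3,0,0,6.8],[45,16,47,-4,0,0,6.9],[45,21,44,-3,0,0,6.8],[45,26,41,-4,0,0,6.9],[45,31,38,-3,0,0,6.8],[45,36,34,-4,0,0,6.9],[45,39.5,30,-3.3,0,0,6.8]]
```

Call:
apply_moves:
  plan:
    - [45,1,0,-10,0,0,0]
    - [45,1,0,-27,0,0,0]
    - [45,1,0,-35,0,0,0]
    - [45,1,0,-40,0,0,0]
    - [45,1,10,-30,0,0,0]
    - [45,-10,46,-5,0,0,6.8]
    - [45,-10,47,-5,0,0,6.8]
    - [45,-7,47,-3,0,0,6.8]

```text
clock: 52.52
ee_pos: [0.4747, -0.1892, 0.1916]
tool_rot: [[-0.911, 0.412, 0.006], [0.412, 0.911, -0.007], [-0.008, -0.004, -1.0]]
force: [1.0, 0.1, 0.3]
grip_width: 0.681
```

```bash
python3 - <<'E'
from h import *
s=robot.observe();p=s['ee_pos'];print(p,s['grip_width'])
a=rows((.603,.165,.20),yaw=5,step=45,grip=45)
E
```

```text
[ 0.47471854 -0.18916561  0.19159028] 0.6807554029281253
[[45,3,42,-1,0,0.1,6.7],[45,8,41,-1,0,0.1,6.7],[45,13,40,-1,0,0.1,6.8],[45,17,38,-1,0,0,6.7],[45,22,36,-1,0,0.1,6.8],[45,26,33,-1,0,0,6.7],[45,29,29,-1,0,0.1,6.8],[45,33,26,-1,0,0,6.7],[45,35.7,21.9,-1.4,0,0.1,6.8]]
```

Call:
apply_moves:
  plan:
    - [45,3,42,-1,0,0.1,6.7]
    - [45,8,41,-1,0,0.1,6.7]
    - [45,13,40,-1,0,0.1,6.8]
    - [45,17,38,-1,0,0,6.7]
    - [45,22,36,-1,0,0.1,6.8]
    - [45,26,33,-1,0,0,6.7]
    - [45,29,29,-1,0,0.1,6.8]
    - [45,33,26,-1,0,0,6.7]

```text
clock: 53.52
ee_pos: [0.5957, 0.1351, 0.2066]
tool_rot: [[-0.173, 0.985, 0.009], [0.985, 0.173, -0.002], [-0.004, 0.008, -1.0]]
force: [0.4, -0.8, 0.3]
grip_width: 0.687
```

Call:
apply_moves:
  plan:
    - [45,20,10,0,0,0,3]
    - [45,0,0,0,0,0,0]
    - [45,0,0,0,0,0,0]

```text
clock: 53.9
ee_pos: [0.6022, 0.1592, 0.2079]
tool_rot: [[-0.123, 0.992, 0.009], [0.992, 0.123, -0.002], [-0.003, 0.009, -1.0]]
force: [-0.2, -1.0, -0.5]
grip_width: 0.688
```

```bash
python3 - <<'E'
from h import *
s=robot.observe();img=robot.snapshot('wrist');save(img,'w12');print(s['ee_pos'],s['grip_width'],s['joint_vel'][:3])
E
```

```text
[0.60219158 0.15923963 0.20793585] 0.6877403681346483 [ 0.0044833  -0.00121807 -0.00301239]
```

View pics/w12.png

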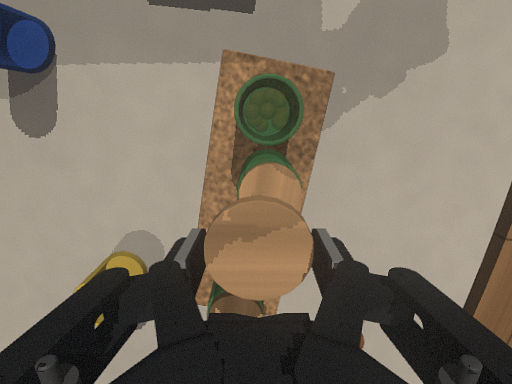

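The left jar's rim is at (row 109.5, col 269) and the held lid at (248, 258.5).

```bash
python3 - <<'E'
from h import *
s=robot.observe();p=s['ee_pos']
j=pix2w('wrist',109.5,269,.08,s);l=pix2w('wrist',248,258.5,p[2]-.0044,s)
print(j,l,l-p); a=rows((.6025,.2325,.15),yaw=5,step=30,grip=45)
E
```

```text
[0.60261601 0.23396636 0.08      ] [0.60094159 0.16024323 0.20359998] [-0.00124066  0.00110001 -0.0044    ]
[[45,18,2,14,0.1,0,0.5],[45,18,2,15,0.1,0.1,0.5],[45,18,2,14,0.2,0,0.5],[45,19,2,14.9,0.1,0.1,0.5]]
```

Call:
apply_moves:
  plan:
    - [45,18,2,14,0.1,0,0.5]
    - [45,18,2,15,0.1,0.1,0.5]
    - [45,18,2,14,0.2,0,0.5]
    - [45,13,1,10,0.1,0.1,0.5]
    - [45,0,0,0,0,0,0]
    - [45,0,0,0,0,0,0]

```text
clock: 54.7
ee_pos: [0.6009, 0.2299, 0.1493]
tool_rot: [[-0.085, 0.996, -0.003], [0.996, 0.085, -0.0], [0.0, -0.003, -1.0]]
force: [0.1, -0.3, 0.4]
grip_width: 0.68
```

```bash
python3 - <<'E'
from h import *
s=robot.observe();print(s['ee_pos'])
rows((.6025,.2325,.105),yaw=5,step=8,grip=45)
E
```

```text
[0.60089068 0.22985664 0.149269  ]
[[45,0,0,7,0,0,0],[45,0,0,7,0,0,0],[45,1,0,8,0,0,0],[45,0,1,7,-0.1,0,0],[45,1,0,8,0,0,-0.1],[45,0.5,0.9,7.3,-0.1,0,0]]
```

Call:
apply_moves:
  plan:
    - [45,1,1,9,0,0,0]
    - [45,1,1,9,0,0,0]
    - [45,1,0,8,0,0,0]
    - [45,0,0,8,0,0,0]
    - [45,0,0,7,0,0,0]
    - [45,0,0,0,0,0,0]

```text
clock: 55.45
ee_pos: [0.6031, 0.2318, 0.1059]
tool_rot: [[-0.083, 0.997, -0.003], [0.997, 0.083, -0.0], [0.0, -0.003, -1.0]]
force: [0.4, -0.1, -0.8]
grip_width: 0.685
```

```bash
python3 - <<'E'
from h import *
s=robot.observe();print(s['ee_pos'])
rows((.6025,.2325,.098),yaw=5,step=4,grip=45)
E
```

```text
[0.60306481 0.23181039 0.10586993]
[[45,0,0,4,-0.1,0,-0.1],[45,0.7,-0.5,3.9,0,0,-0.1]]
```

Call:
apply_moves:
  plan:
    - [45,0.5,0,4,0,0,0]
    - [45,0.5,0,4,0,0,0]

```text
clock: 55.7
ee_pos: [0.6034, 0.233, 0.0983]
tool_rot: [[-0.083, 0.997, -0.001], [0.997, 0.083, 0.0], [0.0, -0.001, -1.0]]
force: [-0.3, 0.6, -0.6]
grip_width: 0.682
```

Call:
apply_moves:
  plan:
    - [45,0,0,3,0,0,0]
    - [45,0,0,3,0,0,0]

```text
clock: 55.95
ee_pos: [0.6036, 0.2335, 0.0936]
tool_rot: [[-0.083, 0.997, 0.0], [0.997, 0.083, 0.002], [0.002, 0.0, -1.0]]
force: [-6.7, -1.1, 16.7]
grip_width: 0.686
```

It seated at 0.0936. I'll release, rise and clear the view.

Call:
apply_moves:
  plan:
    - [45,0,0,0,0,0,0]
    - [85,0,0,0,0,0,0]
    - [85,0,0,0,0,0,0]
    - [85,0,0,0,0,0,0]
    - [85,0,0,-25,0,0,0]
    - [85,0,0,-35,0,0,0]
    - [85,0,0,-50,0,0,0]
    - [85,-30,0,-50,0,0,0]

```text
clock: 56.95
ee_pos: [0.6041, 0.2038, 0.251]
tool_rot: [[-0.086, 0.996, -0.011], [0.996, 0.086, -0.002], [-0.001, -0.011, -1.0]]
force: [0.8, -1.2, -0.3]
grip_width: 0.997
```

Call:
apply_moves:
  plan:
    - [85,-45,0,-10,0,0,0]
    - [85,-45,0,0,0,0,0]
    - [85,-30,0,0,0,0,0]
    - [85,0,0,0,0,0,0]
    - [85,0,0,0,0,0,0]

```text
clock: 57.58
ee_pos: [0.6162, 0.08, 0.268]
tool_rot: [[-0.085, 0.996, -0.0], [0.996, 0.085, -0.0], [-0.0, -0.0, -1.0]]
force: [1.1, 0.0, -1.1]
grip_width: 0.992
```

```bash
python3 - <<'E'
from h import *
s=robot.observe();print(s['ee_pos'],s['force'])
w=robot.snapshot('wrist');save(w,'w13');sc=np.asarray(robot.snapshot('scene'))
c=cv2.resize(sc[150:300,110:400],(580,300),interpolation=cv2.INTER_CUBIC)
v=np.zeros((600,580,3),np.uint8);v[:300]=c;v[300:,:400]=cv2.resize(np.asarray(w),(400,300));save(v,'fin')
for d in robot.search_frame('wrist','lid1'):print(d['confidence'],d['at'],pix2w('wrist',*d['at'],.09,s))
for d in robot.search_frame('scene','plunger_top')[:2]:print(d)
E
```

```text
[0.61617833 0.08004788 0.26796362] [ 1.13374335  0.04979151 -1.0850795 ]
0.87 [31.9, 257.6] [0.60128812 0.2319054  0.09      ]
0.81 [224.5, 235.9] [0.5928009  0.02023147 0.09      ]
0.6 [105.5, 264.8] [0.61511131 0.16004216 0.09      ]
{'at': [167.9, 149.2], 'confidence': 0.57}
```

View pics/fin.png

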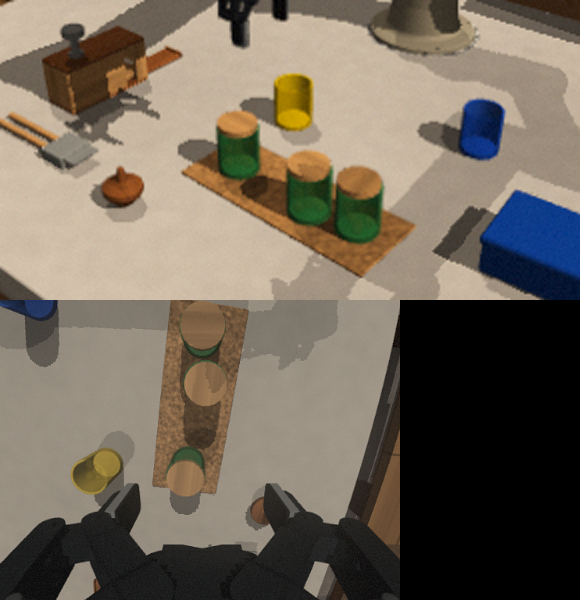

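All three lids are seated and level, the jars are upright on the mat, the plunger is up and the tongue is empty. I'm handing in.

```bash
python3 -c "
from workcell import robot
print(robot.job_done())"
```

```text
the job is handed in; nothing more can be done
None
```

I closed all three green jars that were on the ledge and stood them on the cork mat. I handed the job in at about 58 s; it gives no verdict.

I carried the open jars to the mat first, then pressed the plunger to its stop and let it up three times, taking each lid to a jar. Force and height readings showed the plunger reaching its stop each time.

One jar was knocked about 37 mm along the mat during the run, so the second lid first landed on its rim. I found the jar again in the wrist picture and seated the lid on the next try.

**Last checks:**
- **Jars and lids:** all three jars stand upright on the mat with level lids. Each lid stopped within about 1 mm of its computed seated height.
- **Dispenser:** the plunger is up and the tongue is empty.
- **Other things:** the blue and yellow look-alikes, the lunch box, the spinning top and the clamp look unmoved in the final pictures.
- **Robot:** the gripper is open and clear of everything.

**Disagreements:** the wrist and top cameras gave jar positions 1–2 mm apart. In the final check, the network's position for the right-hand lid was about 6 mm off from where I released it. I put that down to the steep viewing angle, since the pictures show that lid seated. No other check failed.

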